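# Draw the stamped blank off the T-slotted table and clear its slot

### The job

Get the tracer's table ready for the next part: without lifting or tipping the stamped blank, draw it off the slotted table by pressing on top and pulling, until it lies square in the middle of the black mat. Then use the slot scraper to drive the steel offcut along its T-slot, out of the end where the aluminium chip tray stands and into the tray, and lay the scraper back on top of the wooden case, the same way up. Keep the fingers off the offcut, and leave the T-nut in the other slot and everything else where it is.

Things in the scene. Friction and masses are not known exactly. Their poses are not given: they have to be found in the camera images.
- machine: Cream contour tracer, fixed. Origin at bench level under the middle of its slotted steel table; x away from the operator, y left, z up. Table 150 (x) by 250 mm (y), top z = 65 mm. Work stop along its rear edge, x = 82 to 94, up to z = 80 mm. Behind it column (326 mm high) and tracer arm, nothing nearer than x = 115 mm. Mat apron in front: x = -240 to -77 mm, 250 mm wide, 62 mm high.
- slot_front (a point): Middle of the front T-slot at the table's top (machine x = -28, y = 0, z = 65 mm), axes as the machine's. Both slots run along y for the table's 250 mm, open at both ends: neck 18 mm wide, 10 mm deep; below it the T part 32 mm wide, 12 mm high; slot floor 22 mm below the table's top (z = 43 mm).
- slot_rear (a point): Middle of the rear T-slot at the table's top (machine x = +28, y = 0, z = 65 mm), the same shape as the front one.
- mat (a point): Middle of the top of the black ribbed rubber mat on the machine's apron: 150 (x) by 200 mm (y), axes as the machine's; machine x = -156, z = 63.5 mm, 1.5 mm lower than the slotted table, with a 6 mm gap between.
- blank_center (a point): Centre of the stamped blank: loose flat steel plate 110 (its x) by 150 (its y) by 5 mm, 0.4 to 0.65 kg, trimmed corners, five small holes. Starts flat on the slotted table over both slots, its x within 10 degrees of the machine's. It slips on table and mat (friction about 0.24) but clings to fingertips: pressed with some 10 to 20 N at its middle it follows them, turning too.
- scrap_center (a point): Centre of the loose steel offcut lying flat in the T part of one slot, front or rear, length along the slot: 60 mm (its y) by 20 mm, with a 26 mm wide tab on part of its length, 6 mm thick, 60 g; its top is 16 mm below the table's top. Wider than the neck, so it leaves only by a slot end.
- tnut_center (a point): Centre of the T-nut: dark steel T-shaped block 50 mm long (its y), 28 mm wide, 17 mm high, in the slot that the offcut is not in, its top 5 mm below the table's top. To be left there.
- tray: Open aluminium chip tray, fixed, 150 (x) by 110 (y) by 36 mm high, walls 3 mm; origin at bench level under its middle, axes as the machine's. Stands 2 to 4 mm off the left or the right end of the slotted table, rim 7 mm below the slot floors. At the other end is a closed flat cardboard box of the same size.
- case: Closed wooden case, fixed, 110 (its x) by 90 (its y) by 45 mm high, origin at bench level under its middle; left or right of the machine's apron (on the other side a lidded plastic box of that size). The slot scraper lies on it.
- scraper_grip (a point): Centre of the slot scraper's wooden handle, 110 long (x), 20 wide (y), 32 mm high (z). A steel bar runs on from its +x end and bends down into a blade 10 mm wide (y), 6 mm thick, 89 to 95 mm ahead of this point, ending 44 mm below it. 0.16 kg, balance 14 mm ahead. Starts upright on the case, this point 61 mm above the bench, blade hanging over the case's edge nearest the operator.
- master: Steel setting master, a standing spool 44 mm in diameter, 70 mm high; origin under its middle. Bystander beyond the tray or the flat box.
- gear: Steel gear lying flat, 80 mm in diameter, 20 mm thick; origin under its middle. Bystander on the side opposite the master.
- vblock: Dark V-block 45 x 60 x 40 mm on the rear of the machine behind the work stop; origin under its middle. Bystander.
- screwdriver: Red-handled screwdriver, 180 mm long, 26 mm thick, lying on the bench beside the case or the plastic box; origin under its middle, x along it. Bystander.
- wrench: Steel spanner, 160 mm long, lying on the bench on the side opposite the screwdriver; origin under its middle, x along it. Bystander.
Things that resemble listed ones, but are neither listed nor needed, are in the scene too. What is shaped like the part that bears scraper_grip but purple is not meant.

How it is judged:
On the way, in this order (a step that is already met when the one before it is completed fails the run):
1. the blank lies square in the middle of the mat (x of blank_center in the frame of mat between -0.02 and 0.02 m and y of blank_center in the frame of mat between -0.025 and 0.025 m and angle between the x axis of blank_center and the x axis of mat, either way round below 0.122 rad and z of blank_center in the frame of mat below 0.006 m and linear speed of blank below 0.01 m/s), for 0.2 s.
2. the offcut is out of its slot and in the chip tray (x of scrap_center in the frame of tray between -0.075 and 0.075 m and y of scrap_center in the frame of tray between -0.055 and 0.055 m and z of scrap_center in the frame of tray below 0.034 m), for 0.2 s.
At the end, for the whole second after the job is handed in: Blank at rest on the mat, centre within 20 mm (x) and 25 mm (y) of the mat's, square within 7 degrees; offcut at rest in the chip tray, below its rim; scraper at rest upright on the wooden case, handle centre within 40 mm (x) and 35 mm (y) of the case's middle (all of step 1 and all of step 2 and x of scraper_grip in the frame of case between -0.04 and 0.04 m and y of scraper_grip in the frame of case between -0.035 and 0.035 m and z of scraper_grip in the frame of case between 0.057 and 0.066 m and angle between scraper_grip's own z axis and vertical below 0.15 rad and linear speed of each of scrap, scraper below 0.01 m/s); the robot touches nothing.
It fails at once if the blank is lifted or tipped (angle between blank_center's own z axis and vertical above 0.12 rad or z of blank_center in the frame of mat above 0.018 m).
It fails at once if the fingers touch the offcut (contact force between the fingers and scrap above 0.5 N).
It fails at once if the T-nut or another bystander is moved by more than 15 mm (distance of any of tnut, master, gear, vblock, screwdriver, wrench from where it was at the start of the episode above 0.015 m).
It also fails if it takes over 67 s, if anything falls off the work surface, if the arm or the gripper's body presses on something with over 40 N, if the wrist force passes 120 N, or if a joint passes its speed limit or range.

### The arm

A 6-joint arm with a two-finger parallel gripper is mounted at the origin on the work surface. World frame = base frame: x ahead of the robot, y to its left, z up, the work surface at z = 0. Lengths are in m, angles in rad, forces in N, time in s.
With the tool pointing down it reaches from about 0.375 to 0.975 m from the base axis. Payload 3.8 kg.
Tool frame: the origin (TCP) lies on the centre line of the jaws, within the pads' length; the fingertips stand 25 mm ahead of it and the grasp point (between the pads) lies 6 mm ahead of it; z points along the fingers, y is the direction in which the jaws open and shut (so a half turn about z gives the same grasp; the last joint's range is limited). The gripper opens to 85 mm and grips with 20 to 120 N. Pads are 22 mm wide; open, the fingers measure 114 mm over their backs; the gripper's body (76 mm by 85 mm) begins 54 mm behind the grasp point. The pads swing forward as they close: fully open they stand 13 mm farther back than shut.
Start: joints at [-1.322, 0.264, 1.604, -0, 1.274, -0.037], TCP at [0.19, -0.648, 0.256] pointing down, gripper open.
Joint ranges: [-2.63, 2.63], [-0.94, 2.18], [0.31, 2.57], [-1.31, 4.45], [0, 2.66], [-2.55, 2.55]. Speed limits (rad/s): [2.57, 2.57, 3.14, 3.14, 3.14, 3.14].

### API

Orientations are given as a rotation vector (axis times angle).
In Python, from workcell import bot gives the robot as it stands.
- The arm moves only by the tool servo_tool, never from a script. Its argument "moves" is a list of rows, each a list of 3 entries, a list of its own where there are three numbers: the closure in counts, from 0 (fully open) to 255 (shut), then the shift along the tool's x, y, z in m, then the turn about the tool's z in rad. A call has exactly 8 rows; each row shifts and turns the pose as measured when the row begins, along the tool's axes as they then stand; what a row does not reach is not made up. A row lasts 1/12 s, in which the tool goes at most 41.7 mm and 7.16 degrees, less where a joint would pass 70% of its speed; a pose out of reach is approached as far as the arm can. A call is refused whole if a number of a shift passes 0.0417 or a number of a turn 0.125, either way. A call with a gripper value outside its range is refused whole. The fingers move at their own pace and stop on an object; "newtons" is the grip in N (left out, the last holds). Time passes only in rows, so rows that do not move let the fingers close, or fill a call up. It gives the time, the measured TCP pose, the force and the opening at its end, in the units of the state.
- bot.read_state(): the state, without advancing time (a new reading comes with each control period).
- bot.read_camera(name): name is "scene" or "top"; returns a dict with "pixels" (420x560x3 uint8, red, green, blue), "depth" (420x560 float32, m along the optical axis (not along the pixel's ray), 0 where there is no reading), "intrinsics" (3x3 intrinsics, pixels), "dist" ([k1, k2, p1, p2, k3] as OpenCV has them; the pictures are not rectified), "R" (3x3) and "t" (3): a world point X has camera coordinates R X + t. Camera axes: x right, y down, z forward; pixel columns grow to the right and rows downward; lengths in m; the calibration is good to about 2 mm. A picture is of the moment at which its call begins.
- bot.finish_job(): hands the job in, once; it reports no verdict.
The state is a dict: "time": time; "q": joint angles; "joint_vel": joint speeds; "joint_torque": joint torques, N m; "tool_pos": TCP position; "tcp_rot": TCP orientation; "wrist_force": force on the tool from outside, world axes, zero at the start; "torque": the same for the moment, N m; "width": opening from 0.0 (shut) to 1.0 (fully open).
Only numpy, scipy, OpenCV 4.12 (cv2) and the standard library are available. Lean on these libraries where they do the work, as an engineer would, in place of code of your own. Each camera call takes 0.05 s, during which the arm holds its last target.

## Working session

There is one attempt and no reset: what is moved stays moved. The work goes in short steps, Python scripts to look and compute and a tool call to move; the robot and the scene stay as the last step left them, time stands still between calls to the robot, and variables do not carry over. Pictures are saved under pics/ and viewed, and the job is handed in when it is done.

Besides the shell and the picture viewer there is one more tool, called after "Emit:" in YAML: its name, and indented under it one key for each argument. servo_tool: Moves the arm, as the interface text tells. Its arguments: {"type":"object","properties":{"moves":{"type":"array","items":{"type":"array"}},"newtons":{"type":"number"}},"required":["moves"]}

```bash
mkdir -p pics; ls; python3 - <<'E'
from workcell import bot
import cv2,numpy as np
s=bot.read_state();print(s)
for n in("scene","top"):
    c=bot.read_camera(n);np.savez(f"{n}0.npz",**{k:np.array(v) for k,v in c.items()})
    cv2.imwrite(f"pics/{n}0.png",c["pixels"][:,:,::-1]);print(n,c["intrinsics"],c["dist"],c["R"],c["t"],(c["depth"]>0).mean())
E
```

```text
pics
{'time': 0.0, 'q': array([-1.32189979e+00,  2.64771565e-01,  1.60541741e+00, -9.35747971e-06,
        1.27371454e+00, -3.68970454e-02]), 'joint_vel': array([ 0.00093054,  0.00067208,  0.00106284, -0.00029856, -0.00184281,
       -0.00043365]), 'joint_torque': array([-6.56422144e-04, -5.15110624e+01, -3.67316294e+01, -7.24939895e-07,
        1.30054518e-02, -1.51886729e-05]), 'tool_pos': array([ 0.19011982, -0.64694159,  0.25492613]), 'tcp_rot': array([-3.10729816e+00, -4.47074429e-01,  3.97727855e-04]), 'wrist_force': array([-0.32428192, -0.27976312,  0.82014169]), 'torque': array([-0.01307402, -0.06136277,  0.02791856]), 'width': 0.9966082166982648}
scene [[495.44093105   0.         281.82653808]
 [  0.         495.44093105 203.40449653]
 [  0.           0.           1.        ]] [-0.02166358  0.          0.          0.          0.        ] [[ 0.95226713  0.30522887 -0.00475901]
 [ 0.17893529 -0.5707456  -0.80139355]
 [-0.24732463  0.76228918 -0.59811849]] [-0.46924181 -0.01664224  1.51662728] 0.9958801020408163
top [[430.72742637   0.         275.46331215]
 [  0.         430.72742637 214.36585091]
 [  0.           0.           1.        ]] [0.01769425 0.         0.         0.         0.        ] [[ 8.15883367e-02 -9.96666078e-01 -2.69849961e-04]
 [-9.73574140e-01 -7.96400512e-02 -2.14034706e-01]
 [ 2.13299640e-01  1.77254546e-02 -9.76826019e-01]] [-0.01514413  0.51025126  1.01353774] 0.9962542517006803
```

View pics/scene0.png

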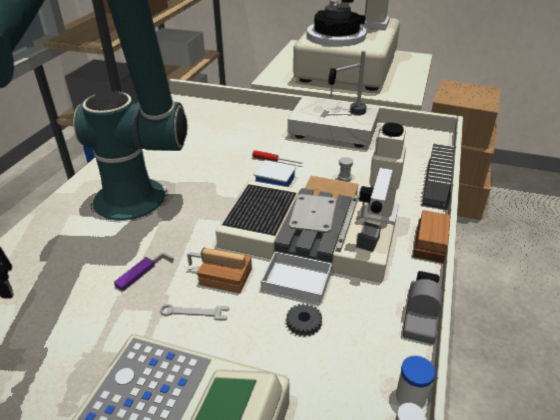

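View pics/top0.png

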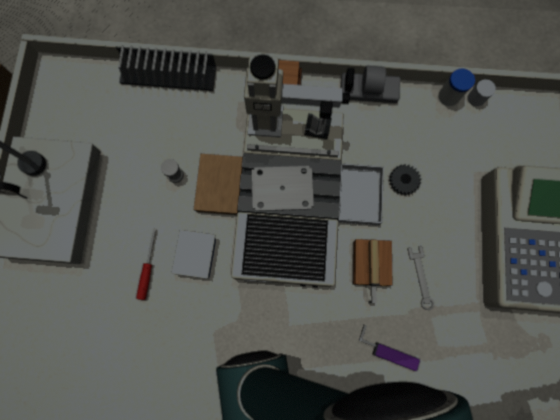

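The top view shows the mat at about (286,247), the blank at (283,187) and the tray on the right at (360,195). The case with the wood-handled scraper is at (373,263), and the purple decoy at (395,356). Next I'll enlarge this area.

```bash
cat > h.py <<'E'
import cv2,numpy as np
def load(n,i=0): return dict(np.load(f"{n}{i}.npz"))
def snap(n,i):
    from workcell import bot
    c=bot.read_camera(n);np.savez(f"{n}{i}.npz",**{k:np.array(v) for k,v in c.items()});return load(n,i)
def ray(c,uv,z):
    p=cv2.undistortPoints(np.array(uv,float).reshape(-1,1,2),c["intrinsics"],c["dist"]).reshape(-1,2)
    d=np.c_[p,np.ones(len(p))]@c["R"]; o=-c["R"].T@c["t"]
    return o+d*((z-o[2])/d[:,2])[:,None]
def cloud(c):
    h,w=c["depth"].shape;v,u=np.mgrid[:h,:w]
    p=cv2.undistortPoints(np.c_[u.ravel(),v.ravel()].astype(float).reshape(-1,1,2),c["intrinsics"],c["dist"]).reshape(-1,2)
    P=np.c_[p,np.ones(len(p))]*c["depth"].reshape(-1,1)
    return ((P-c["t"])@c["R"]).reshape(h,w,3)
def proj(c,X):
    return cv2.projectPoints(np.array(X,float).reshape(-1,1,3),cv2.Rodrigues(c["R"])[0],c["t"],c["intrinsics"],c["dist"])[0].reshape(-1,2)
def crop(c,x0,y0,x1,y1,s,name,gain=1.):
    im=np.clip(c["pixels"][y0:y1,x0:x1,::-1]*gain,0,255).astype(np.uint8)
    cv2.imwrite(f"pics/{name}.png",cv2.resize(im,None,fx=s,fy=s,interpolation=cv2.INTER_CUBIC))
E
python3 - <<'E'
from h import *
t=load("top");s=load("scene")
crop(t,190,140,400,310,3.8,"t1",2); crop(s,180,170,420,300,3.3,"s1")
E
```

```text
(no output)
```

View pics/t1.png

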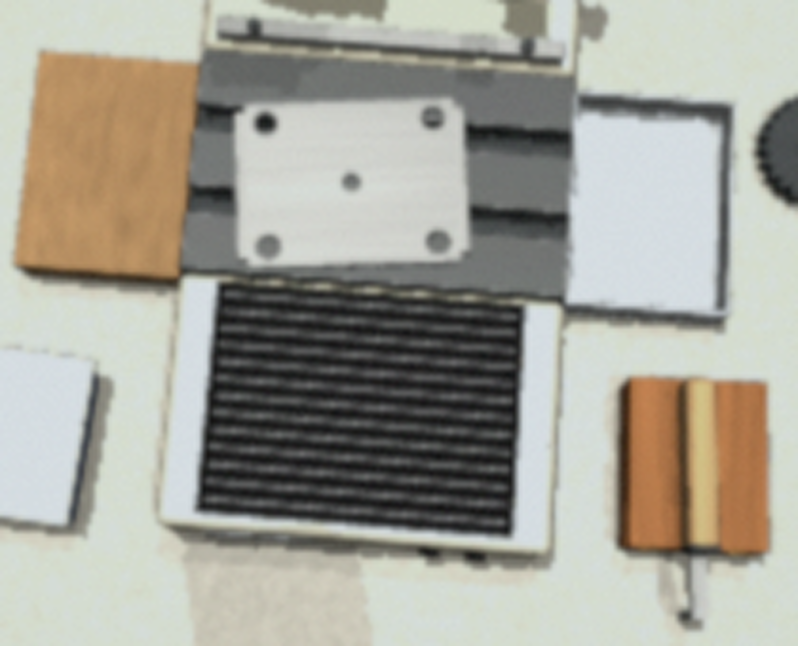

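View pics/s1.png

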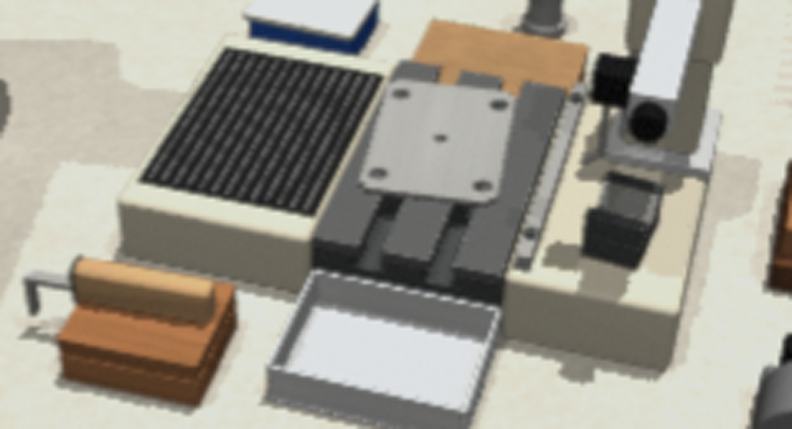

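In the enlarged crops the blank lies over both slots, tilted slightly the other way from the mat. The wood-handled scraper sits on the brown case, with its blade toward the operator, at crop (700,465). It fits the description, and the purple one on the bench is the decoy. Next I'll measure poses.

```bash
python3 - <<'E'
from h import *
t=load("top")
px=t["pixels"].astype(int);hsv=cv2.cvtColor(t["pixels"],cv2.COLOR_RGB2HSV)
f=lambda L:np.array([[190+a/3.8,140+b/3.8] for a,b in L])
# hand-read corners
mat=ray(t,f([(218,283),(523,305),(510,535),(197,508)]),.0635)
apr=ray(t,f([(182,276),(562,304),(550,552),(163,521)]),.062)
tab=ray(t,f([(203,50),(575,72),(568,299),(181,270)]),.065)
tray=ray(t,f([(578,97),(733,103),(724,322),(567,312)]),.036)
case=ray(t,f([(626,378),(767,382),(765,552),(620,549)]),.045)
bl=ray(t,f([(235,100),(465,97),(470,256),(240,268)]),.07)
for n,a in dict(mat=mat,apr=apr,tab=tab,tray=tray,case=case,bl=bl).items():
    m=a.mean(0); e1=a[1]-a[0];e2=a[2]-a[3];e3=a[0]-a[3];e4=a[1]-a[2]
    print(n,m.round(4),"wid",[round(np.linalg.norm(e),4) for e in(e1,e2,e3,e4)],"ang(x) deg",[round(np.degrees(v),2) for v in (np.arctan2(e1[0],-e1[1]),np.arctan2(e2[0],-e2[1]),np.arctan2(-e3[1],e3[0])*-1,np.arctan2(-e4[1],e4[0])*-1)])
# blank mask by depth/colour
C=cloud(t)
g=px.sum(2)/3; m=((px.max(2)-px.min(2))<25)&(g>70)&(C[...,2]>.06)&(C[...,2]<.082)
m=m.astype(np.uint8);m[:163]=0;m[212:]=0;m[:,:245]=0;m[:,320:]=0
m=cv2.morphologyEx(m,cv2.MORPH_CLOSE,np.ones((5,5)))
n,l,st,ce=cv2.connectedComponentsWithStats(m);k=1+np.argmax(st[1:,4])
P=ray(t,np.argwhere(l==k)[:,::-1],.07)[:,:2].astype(np.float32)
print("blank",cv2.minAreaRect(P),st[k])
# handle: high points near case
m=(C[...,2]>.062)&(C[...,2]<.09);v,u=np.where(m);s=(u>345)&(u<400)&(v>235)&(v<295)
P=C[v[s],u[s]][:,:2].astype(np.float32);print("handle",cv2.minAreaRect(P),C[v[s],u[s]][:,2].max(),s.sum())
m=(abs(C[...,2]-.045)<.008);v,u=np.where(m);s=(u>345)&(u<400)&(v>235)&(v<295)
P=C[v[s],u[s]][:,:2].astype(np.float32);print("case",cv2.minAreaRect(P),s.sum())
E
```

```text
mat [ 0.4297 -0.0038  0.0635] wid [np.float64(0.1977), np.float64(0.197), np.float64(0.1452), np.float64(0.1475)] ang(x) deg [np.float64(0.46), np.float64(-0.21), np.float64(0.27), np.float64(0.01)]
apr [ 0.4267 -0.0054  0.062 ] wid [np.float64(0.2468), np.float64(0.2433), np.float64(0.158), np.float64(0.1589)] ang(x) deg [np.float64(0.37), np.float64(0.15), np.float64(1.43), np.float64(0.17)]
tab [ 0.5854 -0.0047  0.065 ] wid [np.float64(0.2482), np.float64(0.2508), np.float64(0.151), np.float64(0.1545)] ang(x) deg [np.float64(1.09), np.float64(0.29), np.float64(0.17), np.float64(1.15)]
tray [ 0.5836 -0.1868  0.036 ] wid [np.float64(0.1053), np.float64(0.1036), np.float64(0.1499), np.float64(0.1524)] ang(x) deg [np.float64(2.29), np.float64(0.96), np.float64(0.02), np.float64(-0.58)]
case [ 0.4122 -0.22    0.045 ] wid [np.float64(0.0914), np.float64(0.0919), np.float64(0.1102), np.float64(0.1094)] ang(x) deg [np.float64(3.06), np.float64(3.58), np.float64(0.4), np.float64(0.65)]
bl [0.5768 0.0138 0.07  ] wid [np.float64(0.1518), np.float64(0.1487), np.float64(0.1138), np.float64(0.1078)] ang(x) deg [np.float64(5.45), np.float64(7.74), np.float64(6.97), np.float64(5.36)]
blank ((0.5767796635627747, 0.016318999230861664), (0.11233459413051605, 0.15176019072532654), 6.572629928588867) [ 251  165   63   46 2623]
handle ((0.4058349132537842, -0.21747484803199768), (0.11839236319065094, 0.02091781049966812), 3.3638885021209717) 0.08337174248929193 433
case ((0.40443283319473267, -0.2213681936264038), (0.12908470630645752, 0.08963414281606674), 1.9917447566986084) 1213
```

Emit:
servo_tool:
  moves:
    - [135,[0.029,-0.028,0],0]
    - [135,[0.029,-0.028,0],0]
    - [135,[0.029,-0.028,0],0]
    - [135,[0.029,-0.028,0],0]
    - [135,[0.029,-0.028,0],0]
    - [135,[0.029,-0.028,0],0]
    - [135,[0.029,-0.028,0],0]
    - [135,[0.029,-0.028,0],0]
  newtons: 40

```text
time: 0.77
tool_pos: [0.3487, -0.3625, 0.2482]
tcp_rot: [-3.105, -0.426, 0.007]
wrist_force: [-0.0, 0.1, 0.1]
width: 0.471
```

```bash
cat >> h.py <<'E'
from scipy.spatial.transform import Rotation as Ro
def go(x,y,z,yaw_deg):
    "remaining shift in tool axes to a world TCP target, and turn about tool z"
    from workcell import bot
    s=bot.read_state();R=Ro.from_rotvec(s["tcp_rot"]).as_matrix();d=np.array([x,y,z])-s["tool_pos"]
    yaw=np.degrees(np.arctan2(R[1,0],R[0,0]))
    print("t",round(s["time"],2),"pos",s["tool_pos"].round(4),"yaw",yaw.round(2),"tilt",R[:2,2].round(4),"F",s["wrist_force"].round(1),"w",round(s["width"],3),"q6",s["q"][5].round(2))
    print("shift",(R.T@d).round(4),"norm",np.linalg.norm(d).round(4),"turn",round(-np.radians(yaw_deg-yaw),4) if yaw_deg is not None else 0)
E
python3 -c "
from h import *
go(.577,.0155,.16,6.5)"
```

```text
t 0.77 pos [ 0.3487 -0.3625  0.2482] yaw 15.61 tilt [-0.0056  0.007 ] F [-0.   0.1  0.1] w 0.471 q6 0.44
shift [ 0.3219 -0.3019  0.0896] norm 0.4503 turn 0.159
```

Emit:
servo_tool:
  moves:
    - [135,[0.029,-0.027,0.003],0.02]
    - [135,[0.029,-0.027,0.003],0.02]
    - [135,[0.029,-0.027,0.003],0.02]
    - [135,[0.029,-0.027,0.004],0.02]
    - [135,[0.029,-0.026,0.005],0.02]
    - [135,[0.029,-0.026,0.005],0.02]
    - [135,[0.029,-0.026,0.005],0.02]
    - [135,[0.029,-0.026,0.005],0.02]

```text
time: 1.43
tool_pos: [0.5368, -0.0927, 0.2141]
tcp_rot: [-3.131, -0.163, 0.008]
wrist_force: [-0.4, -0.7, 0.1]
width: 0.47
```

```bash
python3 -c "
from h import *
go(.577,.0155,.13,6.5)"
```

```text
t 1.43 pos [ 0.5368 -0.0927  0.2141] yaw 5.97 tilt [-0.0051  0.0063] F [-0.4 -0.7  0.1] w 0.47 q6 1.24
shift [ 0.0517 -0.1029  0.0846] norm 0.1429 turn -0.0093
```

Emit:
servo_tool:
  moves:
    - [135,[0.012,-0.026,0.014],0]
    - [135,[0.012,-0.026,0.014],0]
    - [135,[0.012,-0.026,0.014],-0.004]
    - [135,[0.01,-0.02,0.014],-0.004]
    - [135,[0.004,-0.004,0.014],0]
    - [135,[0,0,0.012],0]
    - [135,[0,0,0.005],0]
    - [135,[0,0,0],0]

```text
time: 2.1
tool_pos: [0.5791, 0.0284, 0.1203]
tcp_rot: [-3.128, -0.191, 0.01]
wrist_force: [0.1, 0.1, 0.8]
width: 0.473
```

```bash
python3 -c "
from h import *
go(.577,.0155,.11,6.5)
t=snap('top',1);crop(t,190,140,400,310,3.8,'t2',2);s=snap('scene',1);crop(s,180,130,420,300,3.3,'s2')"
```

```text
t 2.1 pos [0.5791 0.0284 0.1203] yaw 6.99 tilt [-0.0071  0.0074] F [0.1 0.1 0.8] w 0.473 q6 1.45
shift [-0.0036  0.0127  0.0102] norm 0.0167 turn 0.0086
```

View pics/s2.png

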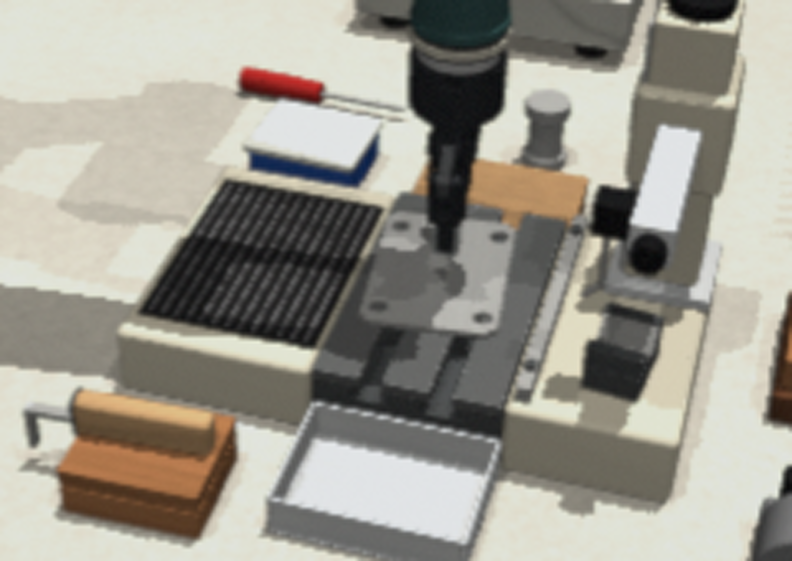

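The fingers hover over the blank's middle. I'll correct xy and come down gently.

Emit:
servo_tool:
  moves:
    - [135,[-0.003,0.012,0.006],0.008]
    - [135,[0,0,0.005],0]
    - [135,[0,0,0.005],0]
    - [135,[0,0,0.004],0]
    - [135,[0,0,0.003],0]
    - [135,[0,0,0.003],0]
    - [135,[0,0,0.002],0]
    - [135,[0,0,0.002],0]

```text
time: 2.87
tool_pos: [0.5805, 0.0101, 0.0935]
tcp_rot: [-3.131, -0.166, -0.005]
wrist_force: [-1.5, -1.2, 19.4]
width: 0.469
```

```bash
python3 -c "
from h import *
go(.577,.0155,.09,6.5)"
```

```text
t 2.87 pos [0.5805 0.0101 0.0935] yaw 6.08 tilt [0.003  0.0065] F [-1.5 -1.2 19.4] w 0.469 q6 1.43
shift [-0.0029 -0.0057  0.0035] norm 0.0073 turn -0.0074
```

Emit:
servo_tool:
  moves:
    - [135,[-0.003,0,0.0015],0]
    - [135,[-0.005,0,0.0015],0.005]
    - [135,[-0.007,0.0,0.0015],0.005]
    - [135,[-0.007,0.001,0.0015],0.005]
    - [135,[-0.007,0.001,0.0015],0.005]
    - [135,[-0.006,0.001,0.0015],0.005]
    - [135,[-0.004,0.0,0.0015],0.005]
    - [135,[0,0,0.0015],0]

```text
time: 3.53
tool_pos: [0.5557, 0.0045, 0.0936]
tcp_rot: [-3.134, -0.12, -0.061]
wrist_force: [-3.1, 0.4, 9.5]
width: 0.472
```

```bash
python3 -c "
from h import *
go(.44,-.005,.09,0.3)
t=snap('top',2);crop(t,190,140,400,310,3.8,'t3',2);s=snap('scene',2);crop(s,180,130,420,300,3.3,'s3')"
```

```text
t 3.53 pos [0.5557 0.0045 0.0936] yaw 4.4 tilt [0.0385 0.006 ] F [-3.1  0.4  9.5] w 0.472 q6 1.45
shift [-0.1162  0.0006 -0.0009] norm 0.1162 turn 0.0715
```

View pics/s3.png

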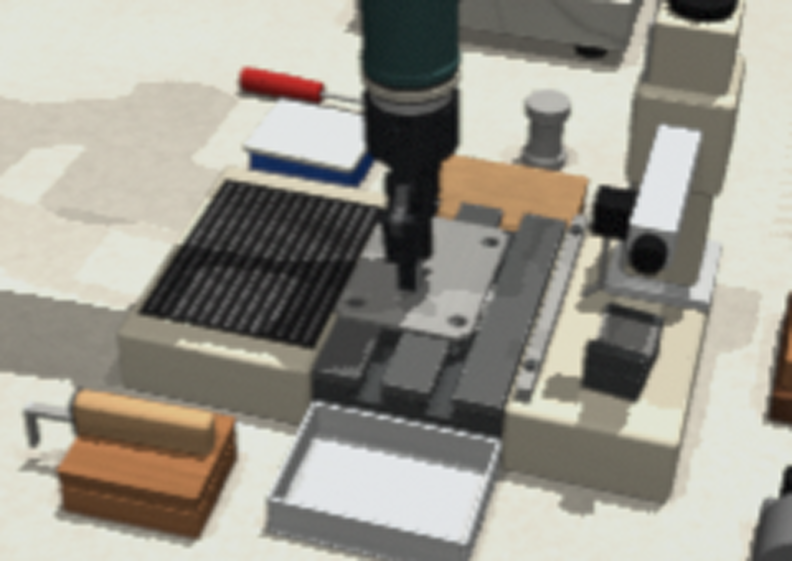

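The blank follows. The tool is picking up a slight tilt, so I'll use fewer, longer rows.

Emit:
servo_tool:
  moves:
    - [135,[-0.01,0,0.001],0.005]
    - [135,[-0.016,0,0.001],0.012]
    - [135,[-0.019,0.0,0.001],0.015]
    - [135,[-0.019,0.001,0.001],0.015]
    - [135,[-0.017,0.001,0.001],0.01]
    - [135,[-0.01,0,0.001],0.005]
    - [135,[-0.003,0.0,0.001],0.0]
    - [135,[0,0,0.001],0]

```text
time: 4.3
tool_pos: [0.4713, -0.0021, 0.0928]
tcp_rot: [-3.136, -0.019, -0.118]
wrist_force: [-0.9, 0.0, 5.8]
width: 0.469
```

```bash
python3 -c "
from h import *
go(.44,-.005,.09,0.3)
t=snap('top',3);crop(t,190,140,400,310,3.8,'t4',2);s=snap('scene',3);crop(s,180,130,420,300,3.3,'s4')"
```

```text
t 4.3 pos [ 0.4713 -0.0021  0.0928] yaw 0.7 tilt [0.0752 0.0042] F [-0.9  0.   5.8] w 0.469 q6 1.49
shift [-0.0315  0.0025  0.0004] norm 0.0316 turn 0.007
```

View pics/s4.png

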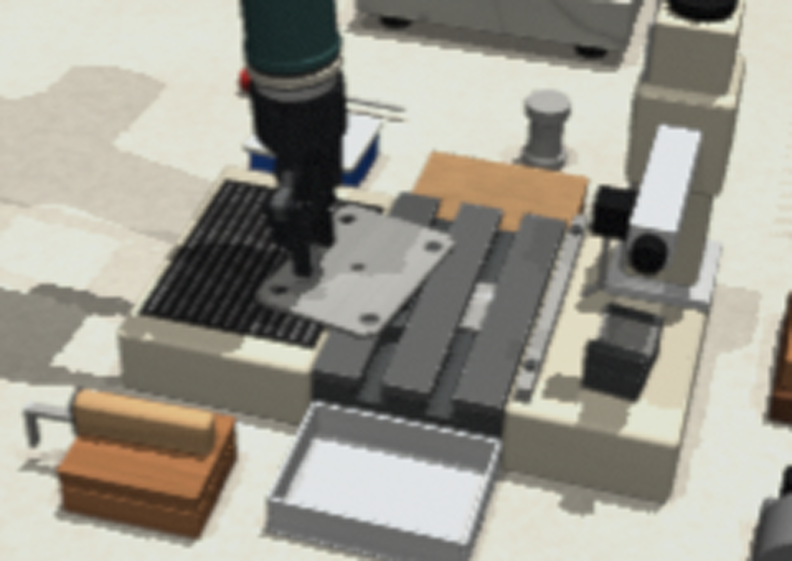

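View pics/t4.png

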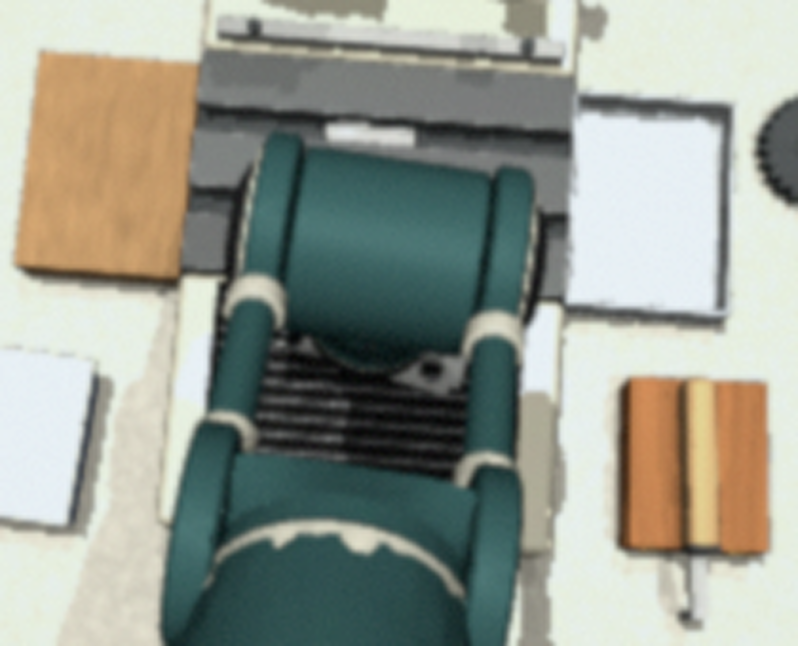

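The pull slipped: the blank turned CCW and stopped across the gap. The two spread fingertips probably loaded unevenly. The bright offcut now shows in the rear slot at scene crop (483,305). I'll lift, shut the fingers, remeasure and press again harder at the blank's centre.

Emit:
servo_tool:
  moves:
    - [135,[0,0,-0.01],0]
    - [255,[0,0,-0.03],0]
    - [255,[0,-0.03,-0.03],0]
    - [255,[0,-0.04,-0.02],0]
    - [255,[0,-0.04,0],0]
    - [255,[0,-0.03,0],0]
    - [255,[0,0,0],0]
    - [255,[0,0,0],0]

```text
time: 5.07
tool_pos: [0.4538, 0.1411, 0.1859]
tcp_rot: [-3.134, -0.009, -0.101]
wrist_force: [-0.4, -0.0, -0.2]
width: 0.003
```

```bash
cat >> h.py <<'E'
def blank(c,zc,box,lo,hi=256,vis=None):
    px=c["pixels"].astype(int);x0,y0,x1,y1=box
    m=(((px.max(2)-px.min(2))<30)&(px.mean(2)>lo)&(px.mean(2)<hi)).astype(np.uint8)
    k=np.zeros_like(m);k[y0:y1,x0:x1]=1;m*=k
    m=cv2.morphologyEx(m,cv2.MORPH_OPEN,np.ones((3,3)))
    n,l,st,ce=cv2.connectedComponentsWithStats(m);i=1+np.argmax(st[1:,4])
    cs=cv2.findContours((l==i).astype(np.uint8),cv2.RETR_EXTERNAL,cv2.CHAIN_APPROX_NONE)[0]
    P=ray(c,np.vstack(cs).reshape(-1,2),zc)[:,:2].astype(np.float32)
    r=cv2.minAreaRect(P);print("rect",r,st[i])
    if vis:
        im=c["pixels"][:,:,::-1].copy();im[l==i]=(0,0,255);crop(dict(pixels=im[:,:,::-1]),x0-20,y0-20,x1+20,y1+20,4,vis)
    return r
E
python3 -c "
from h import *
go(.44,-.005,.09,0.3)
t=snap('top',4);crop(t,190,140,400,310,3.8,'t5',2);s=snap('scene',4);crop(s,180,130,420,300,3.3,'s5')"
```

```text
t 5.07 pos [0.4538 0.1411 0.1859] yaw 0.32 tilt [0.0641 0.0059] F [-0.4 -0.  -0.2] w 0.003 q6 1.83
shift [-0.0207  0.1466  0.0939] norm 0.1753 turn 0.0004
```

View pics/s5.png

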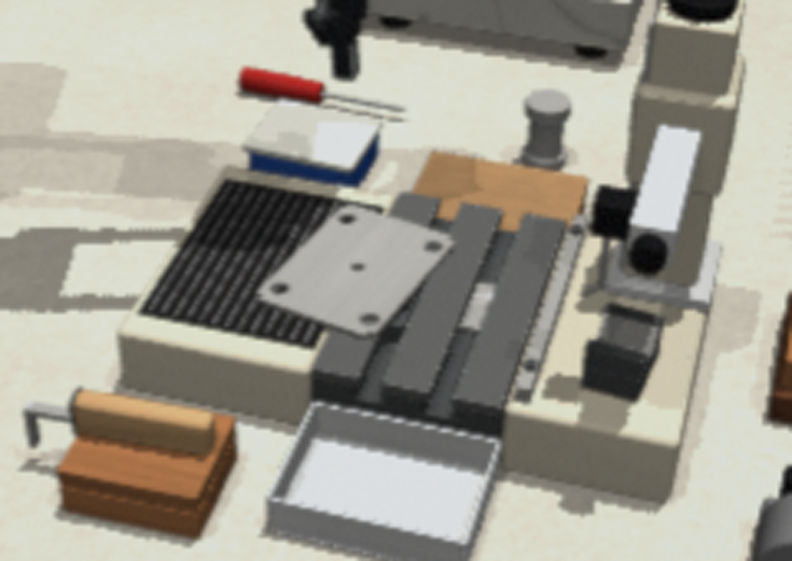

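View pics/t5.png

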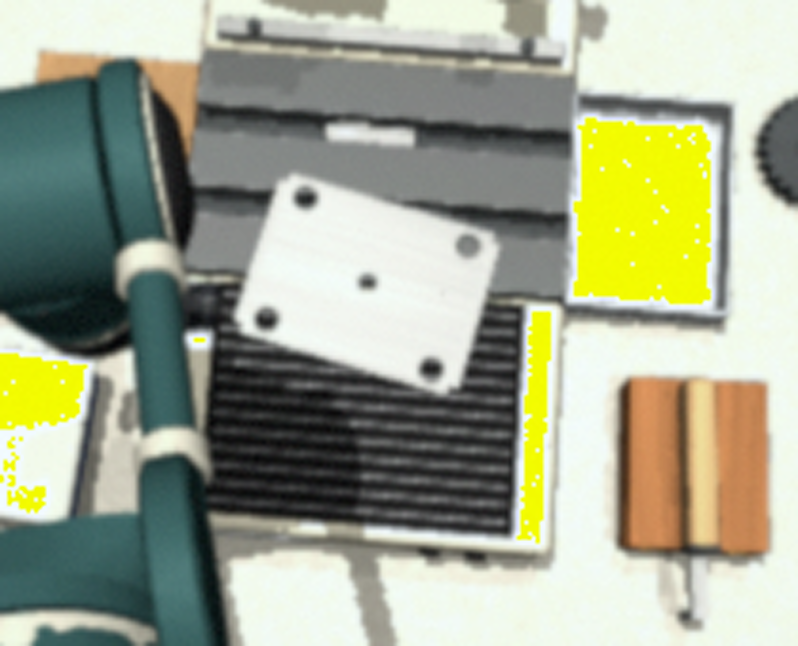

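```bash
python3 -c "
from h import *
t=load('top',4)
f=lambda L:np.array([[190+a/3.8,140+b/3.8] for a,b in L])
h=ray(t,f([(305,198),(468,245),(431,369),(266,318),(368,283)]),.070)
print(h.round(4),h[:4].mean(0))
e=h[1]-h[0];e2=h[2]-h[3];e3=h[0]-h[3];e4=h[1]-h[2]
print([np.degrees(np.arctan2(v[0],-v[1])).round(2) for v in(e,e2)],[np.degrees(np.arctan2(v[1],v[0])).round(2) for v in(e3,e4)])
go(h[4][0],h[4][1],.12,-12)
"
```

```text
[[ 0.5617  0.0437  0.07  ]
 [ 0.5389 -0.0641  0.07  ]
 [ 0.456  -0.0457  0.07  ]
 [ 0.4803  0.0619  0.07  ]
 [ 0.5086 -0.0015  0.07  ]] [ 0.50924091 -0.00105544  0.07      ]
[np.float64(-11.94), np.float64(-12.76)] [np.float64(-12.61), np.float64(-12.48)]
t 5.17 pos [0.4539 0.14   0.1854] yaw 0.19 tilt [0.0637 0.0057] F [1.  0.1 0.7] w 0.001 q6 1.83
shift [0.0499 0.142  0.068 ] norm 0.1652 turn 0.2128
```

Emit:
servo_tool:
  moves:
    - [255,[0.014,0.033,0.012],0]
    - [255,[0.014,0.036,0.015],0]
    - [255,[0.014,0.035,0.015],0]
    - [255,[0.005,0.025,0.013],0]
    - [255,[0,0.005,0.01],0]
    - [255,[0,0,0.0],0]
    - [255,[0,0,0],0]
    - [255,[0,0,0],0]

```text
time: 5.83
tool_pos: [0.5021, -0.0052, 0.1178]
tcp_rot: [-3.134, 0.006, -0.089]
wrist_force: [-0.4, -0.1, 0.0]
width: 0.002
```

```bash
python3 -c "
from h import *
go(.5075,-.001,.1,0)"
```

```text
t 5.83 pos [ 0.5021 -0.0052  0.1178] yaw -0.23 tilt [0.0571 0.006 ] F [-0.4 -0.1  0. ] w 0.002 q6 1.5
shift [ 0.0044 -0.0041  0.0181] norm 0.019 turn -0.004
```

Emit:
servo_tool:
  moves:
    - [255,[0.005,-0.004,0.009],0]
    - [255,[0,0,0.009],0]
    - [255,[0,0,0.003],0]
    - [255,[0,0,0.0025],0]
    - [255,[-0.006,0,0.0025],-0.02]
    - [255,[-0.01,-0.001,0.002],-0.035]
    - [255,[-0.01,-0.001,0.002],-0.035]
    - [255,[-0.004,0,0.0025],-0.01]

```text
time: 6.5
tool_pos: [0.4958, 0.005, 0.0949]
tcp_rot: [3.133, 0.172, 0.148]
wrist_force: [-2.4, 0.3, 12.3]
width: -0.003
```

```bash
python3 -c "
from h import *
go(.43,-.004,.095,12.5)
t=snap('top',5);crop(t,190,140,400,310,3.8,'t6',2);s=snap('scene',5);crop(s,180,130,420,300,3.3,'s6')"
```

```text
t 6.5 pos [0.4958 0.005  0.0949] yaw 6.32 tilt [0.0939 0.0051] F [-2.4  0.3 12.3] w -0.003 q6 1.41
shift [-0.0661  0.0017 -0.0063] norm 0.0664 turn -0.1079
```

View pics/s6.png

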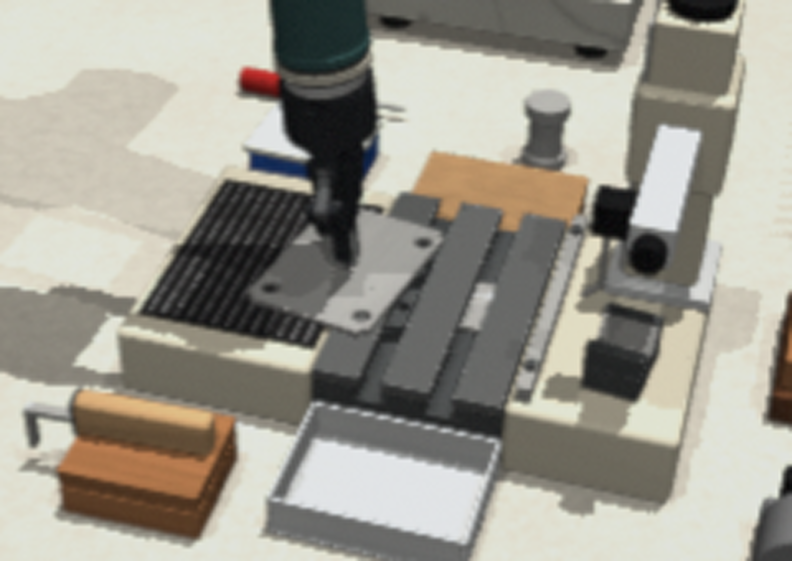

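Emit:
servo_tool:
  moves:
    - [255,[-0.01,0.001,0.002],-0.01]
    - [255,[-0.015,0.001,0.0015],-0.03]
    - [255,[-0.017,0.001,0.001],-0.03]
    - [255,[-0.016,0,0.001],-0.03]
    - [255,[-0.01,0,0.0015],-0.02]
    - [255,[-0.004,0,0.002],0]
    - [255,[0,0,0.001],0]
    - [255,[0,0,-0.02],0]

```text
time: 7.27
tool_pos: [0.4425, -0.0058, 0.1123]
tcp_rot: [3.1, 0.379, 0.219]
wrist_force: [-1.2, -0.0, 1.2]
width: 0.001
```

```bash
python3 -c "
from h import *
go(.43,-.004,.095,12.5)
t=snap('top',6);crop(t,190,140,400,310,3.8,'t7',2);s=snap('scene',6);crop(s,180,130,420,300,3.3,'s7')"
```

```text
t 7.27 pos [ 0.4425 -0.0058  0.1123] yaw 14.04 tilt [0.14  0.006] F [-1.2 -0.   1.2] w 0.001 q6 1.23
shift [-0.014  -0.0052  0.0154] norm 0.0214 turn 0.0268
```

View pics/s7.png

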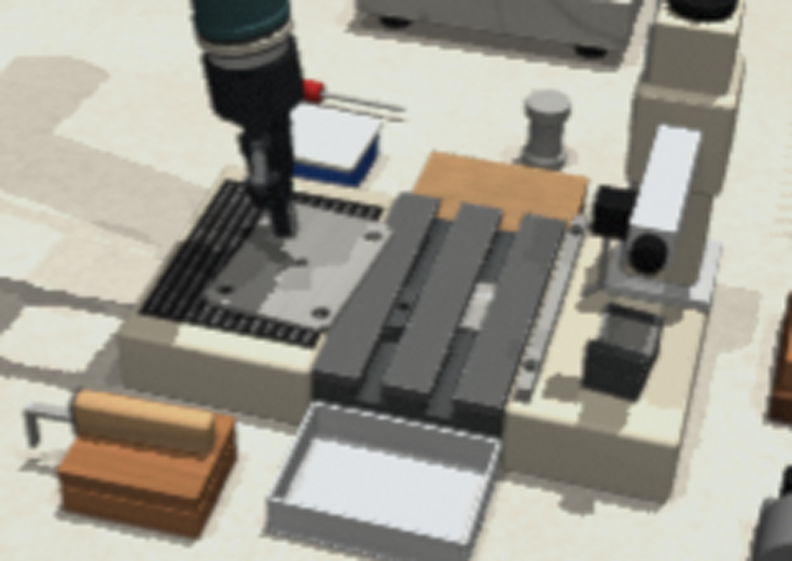

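The blank is now nearly square on the mat. The dark T-nut shows in the front slot at crop (403,303) and the bright offcut in the rear slot at (483,305). I'll clear the view. I'll also undo the tool tilt (0.14 rad) by pushing the closed fingers gently against the inside of the fixed tray's rear wall.

```bash
python3 -c "
from h import *
go(.60,-.187,.15,0)"
```

```text
t 7.37 pos [ 0.4469 -0.0061  0.1173] yaw 14.06 tilt [0.1504 0.0051] F [ 0.7 -0.   0.1] w 0.001 q6 1.23
shift [ 0.1082  0.2131 -0.0103] norm 0.2392 turn 0.2454
```

Emit:
servo_tool:
  moves:
    - [255,[0.01,0.018,-0.02],0.0]
    - [255,[0.017,0.034,-0.01],0.03]
    - [255,[0.017,0.034,0],0.04]
    - [255,[0.017,0.034,0],0.04]
    - [255,[0.017,0.034,0],0.04]
    - [255,[0.017,0.034,0],0.04]
    - [255,[0.015,0.02,0],0.04]
    - [255,[0,0,0],0]

```text
time: 8.03
tool_pos: [0.5893, -0.1981, 0.1626]
tcp_rot: [-3.128, -0.019, -0.237]
wrist_force: [0.1, 0.0, 0.9]
width: 0.002
```

```bash
python3 -c "
from h import *
go(.62,-.187,.05,0)
t=snap('top',7);crop(t,190,140,400,310,3.8,'t8',1.5)"
```

```text
t 8.03 pos [ 0.5893 -0.1981  0.1626] yaw 0.68 tilt [0.1503 0.0053] F [0.1 0.  0.9] w 0.002 q6 1.12
shift [ 0.0136 -0.0104  0.116 ] norm 0.1172 turn 0.0118
```

View pics/t8.png

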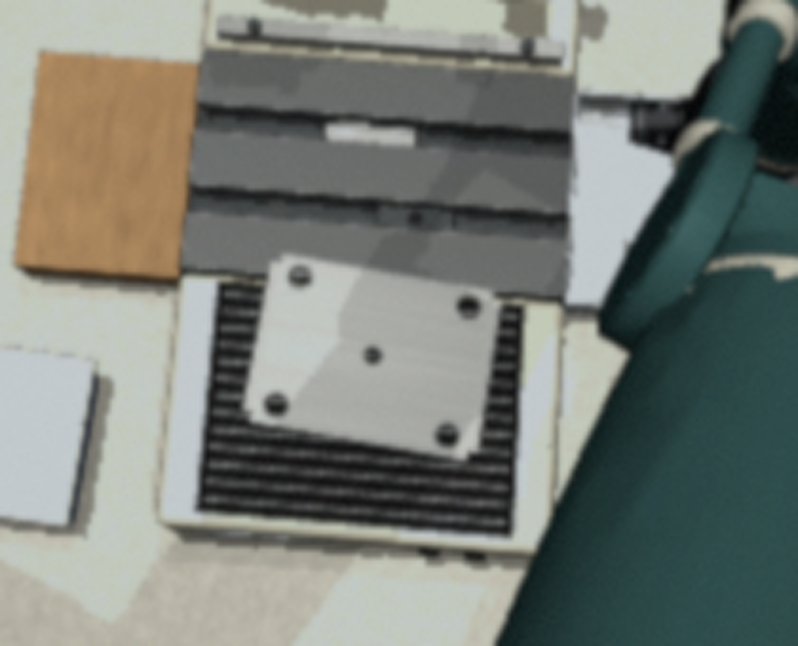

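```bash
python3 -c "
from h import *
t=load('top',7)
f=lambda L:np.array([[190+a/3.8,140+b/3.8] for a,b in L])
h=ray(t,f([(300,277),(468,307),(446,435),(276,405),(373,355)]),.0685)
print(h.round(4),h[:4].mean(0))
e=h[1]-h[0];e2=h[2]-h[3];e3=h[0]-h[3];e4=h[1]-h[2]
print([np.degrees(np.arctan2(v[0],-v[1])).round(2) for v in(e,e2)],[np.degrees(np.arctan2(v[1],v[0])).round(2) for v in(e3,e4)])
print(ray(t,f([(325,133),(415,136)]),.049).round(4))
print('nut',ray(t,f([(416,218)]),.06).round(4))
"
```

```text
[[ 0.5093  0.0425  0.0685]
 [ 0.4984 -0.0668  0.0685]
 [ 0.4149 -0.0581  0.0685]
 [ 0.4252  0.0506  0.0685]
 [ 0.4622 -0.0083  0.0685]] [ 0.46193326 -0.00792774  0.0685    ]
[np.float64(-5.68), np.float64(-5.38)] [np.float64(-5.51), np.float64(-5.93)]
[[ 0.6135  0.0348  0.049 ]
 [ 0.6163 -0.0254  0.049 ]]
nut [[ 0.5568 -0.0296  0.06  ]]
```

Emit:
servo_tool:
  moves:
    - [255,[0.003,-0.004,0.018],0.01]
    - [255,[0.003,-0.004,0.025],0]
    - [255,[0.003,-0.002,0.025],0]
    - [255,[0.003,0,0.024],0]
    - [255,[0.002,0,0.016],0]
    - [255,[0.0,0,0.008],0]
    - [255,[0,0,0],0]
    - [255,[0,0,0],0]

```text
time: 8.75
tool_pos: [0.6139, -0.1765, 0.039]
tcp_rot: [-3.123, -0.019, -0.218]
wrist_force: [-0.1, -0.8, -0.1]
width: 0.005
```

```bash
python3 -c "
from h import *
go(.64,-.187,.045,0)"
```

```text
t 8.75 pos [ 0.6139 -0.1765  0.039 ] yaw 0.65 tilt [0.1387 0.0122] F [-0.1 -0.8 -0.1] w 0.005 q6 1.15
shift [ 0.0265  0.0107 -0.0024] norm 0.0287 turn 0.0114
```

Emit:
servo_tool:
  moves:
    - [255,[0.008,0.005,0],0]
    - [255,[0.008,0.005,0.001],0]
    - [255,[0.006,0,0.001],0]
    - [255,[0.004,0,0],0]
    - [255,[0.004,0,0],0]
    - [255,[0.004,0,0],0]
    - [255,[0.004,0,0],0]
    - [255,[0.004,0,0],0]

```text
time: 9.42
tool_pos: [0.6476, -0.1874, 0.0456]
tcp_rot: [-3.123, -0.025, -0.178]
wrist_force: [-12.6, -1.5, 8.4]
width: -0.002
```

```bash
python3 -c "
from h import *
go(.64,-.187,.045,0)"
```

```text
t 9.42 pos [ 0.6476 -0.1874  0.0456] yaw 0.88 tilt [0.1136 0.0146] F [-12.6  -1.5   8.4] w -0.002 q6 1.16
shift [-0.0077 -0.0005 -0.0003] norm 0.0077 turn 0.0153
```

Emit:
servo_tool:
  moves:
    - [255,[0.006,0,0.001],0.01]
    - [255,[0.007,0,0.001],0]
    - [255,[0.007,0,0.001],0]
    - [255,[0.007,0,0.001],0]
    - [255,[0.007,0,0.001],0]
    - [255,[0.007,0,0.001],0]
    - [255,[0.007,0,0.001],0]
    - [255,[0.006,0,0.001],0]

```text
time: 10.08
tool_pos: [0.6498, -0.1865, 0.0362]
tcp_rot: [-3.11, -0.019, 0.011]
wrist_force: [-16.2, -0.8, 10.3]
width: -0.001
```

```bash
python3 -c "
from h import *
go(.64,-.187,.045,0)"
```

```text
t 10.08 pos [ 0.6498 -0.1865  0.0362] yaw 0.72 tilt [-0.0075  0.0316] F [-16.2  -0.8  10.3] w -0.001 q6 1.21
shift [-0.0099  0.0001 -0.0087] norm 0.0132 turn 0.0126
```

Emit:
servo_tool:
  moves:
    - [255,[0.007,0,0],0.01]
    - [255,[0.007,0,0],0]
    - [255,[0.004,0,0],0]
    - [255,[-0.008,0,0],0]
    - [255,[-0.015,0,-0.015],0]
    - [255,[-0.01,0,-0.035],0]
    - [255,[-0.01,0,-0.035],0]
    - [255,[0,0,-0.03],0]

```text
time: 10.75
tool_pos: [0.6055, -0.1896, 0.1471]
tcp_rot: [-3.097, -0.004, 0.102]
wrist_force: [0.1, -0.5, 0.2]
width: -0.004
```

```bash
python3 -c "
from h import *
go(.462,-.008,.14,0)"
```

```text
t 10.75 pos [ 0.6055 -0.1896  0.1471] yaw 0.22 tilt [-0.0657  0.0427] F [ 0.1 -0.5  0.2] w -0.004 q6 1.21
shift [-0.1421 -0.1813  0.0243] norm 0.2316 turn 0.0038
```

Emit:
servo_tool:
  moves:
    - [255,[-0.012,-0.016,0],0]
    - [255,[-0.024,-0.031,0.002],0]
    - [255,[-0.024,-0.031,0.004],0]
    - [255,[-0.024,-0.031,0.006],0]
    - [255,[-0.024,-0.031,0.006],0]
    - [255,[-0.02,-0.024,0.006],0]
    - [255,[-0.008,-0.01,0.004],0]
    - [255,[0,0,0],0]

```text
time: 11.42
tool_pos: [0.476, -0.015, 0.1484]
tcp_rot: [-3.109, 0.005, 0.037]
wrist_force: [-0.8, -0.2, -0.1]
width: -0.004
```

```bash
python3 -c "
from h import *
go(.4637,-.009,.105,0)"
```

```text
t 11.42 pos [ 0.476  -0.015   0.1484] yaw -0.18 tilt [-0.0236  0.0323] F [-0.8 -0.2 -0.1] w -0.004 q6 1.45
shift [-0.0113 -0.0045  0.0439] norm 0.0455 turn -0.0031
```

Emit:
servo_tool:
  moves:
    - [255,[-0.005,-0.002,0.014],0]
    - [255,[-0.004,-0.001,0.016],0]
    - [255,[-0.002,-0.001,0.012],0]
    - [255,[0,0,0.005],0]
    - [255,[0,0,0.004],0]
    - [255,[-0.005,0,0.0035],-0.025]
    - [255,[-0.008,0,0.0035],-0.04]
    - [255,[-0.008,0,0.0035],-0.04]

```text
time: 12.08
tool_pos: [0.4593, -0.0149, 0.0942]
tcp_rot: [-3.11, -0.164, -0.01]
wrist_force: [4.2, 2.9, 16.9]
width: 0.002
```

```bash
python3 -c "
from h import *
go(.432,-.004,.0935,6)"
```

```text
t 12.08 pos [ 0.4593 -0.0149  0.0942] yaw 6.02 tilt [0.0051 0.0273] F [ 4.2  2.9 16.9] w 0.002 q6 1.34
shift [-0.026  -0.0137  0.0009] norm 0.0294 turn 0.0003
```

Emit:
servo_tool:
  moves:
    - [255,[-0.01,-0.003,0.0035],-0.03]
    - [255,[-0.01,-0.003,0.0035],-0.02]
    - [255,[-0.008,-0.002,0.0035],0]
    - [255,[-0.003,0,0.003],0]
    - [255,[0,0,0.002],0]
    - [255,[0,0,-0.01],0]
    - [255,[0,0.01,-0.04],0]
    - [255,[0.01,0.03,-0.03],0.0]

```text
time: 12.75
tool_pos: [0.4583, -0.0541, 0.1719]
tcp_rot: [-3.108, -0.247, -0.058]
wrist_force: [1.4, -0.4, 1.0]
width: -0.001
```

```bash
python3 -c "
from h import *
go(.407,-.217,.14,3)
t=snap('top',8);crop(t,190,140,400,310,3.8,'t9',1.5);s=snap('scene',8);crop(s,180,130,420,300,3.3,'s9')"
```

```text
t 12.75 pos [ 0.4583 -0.0541  0.1719] yaw 9.05 tilt [0.0352 0.026 ] F [ 1.4 -0.4  1. ] w -0.001 q6 1.2
shift [-0.0775  0.1533  0.0258] norm 0.1737 turn 0.1056
```

View pics/s9.png

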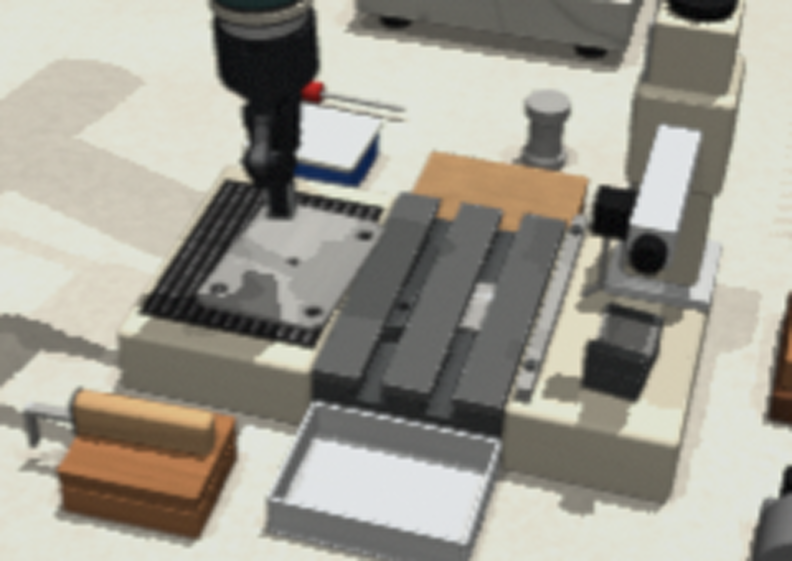

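```bash
python3 -c "
from h import *
for k,L in ((8,[(218,289),(314,312),(365,235),(293,262)]),(6,[(226,289),(320,312),(375,236),(300,263)])):
  t=load('scene',k)
  h=ray(t,np.array([[180+a/3.3,130+b/3.3] for a,b in L]),.0685);print(h.round(4))
  e=h[1]-h[0];e4=h[2]-h[1]
  print('c',((h[0]+h[2])/2).round(4));print(np.degrees(np.arctan2(e[1],e[0])),np.degrees(np.arctan2(e4[1],e4[0])))
"
```

```text
[[ 0.4126 -0.0625  0.0685]
 [ 0.4962 -0.0671  0.0685]
 [ 0.5049  0.0437  0.0685]
 [ 0.4589 -0.0102  0.0685]]
c [ 0.4587 -0.0094  0.0685]
-3.18668477991519 85.52623709095329
[[ 0.4188 -0.0605  0.0685]
 [ 0.5008 -0.0657  0.0685]
 [ 0.5133  0.0448  0.0685]
 [ 0.4649 -0.0097  0.0685]]
c [ 0.4661 -0.0078  0.0685]
-3.608075465523844 83.4986579154579
```

The blank is at about (0.455,-0.009), yaw about -4°, so small rows barely reach under friction. I'll press 8 mm left of centre and use longer rows, which also turns it CCW.

```bash
python3 -c "
from h import *
go(.454,-.002,.105,9)"
```

```text
t 12.85 pos [ 0.4658 -0.059   0.1773] yaw 8.81 tilt [0.0505 0.0203] F [0.5 0.2 0.3] w -0.002 q6 1.2
shift [-0.0067 -0.0573  0.0728] norm 0.0929 turn -0.0033
```

Emit:
servo_tool:
  moves:
    - [255,[-0.002,-0.018,0.016],0]
    - [255,[-0.002,-0.018,0.018],0]
    - [255,[-0.002,-0.012,0.018],0]
    - [255,[0,-0.004,0.013],0]
    - [255,[0,0,0.004],0]
    - [255,[0,0,0.0],0]
    - [255,[0,0,0],0]
    - [255,[0,0,0],0]

```text
time: 13.52
tool_pos: [0.4641, -0.0106, 0.1146]
tcp_rot: [-3.12, -0.228, -0.104]
wrist_force: [-0.3, 0.3, 0.5]
width: -0.002
```

```bash
python3 -c "
from h import *
go(.454,-.002,.098,9)"
```

```text
t 13.52 pos [ 0.4641 -0.0106  0.1146] yaw 8.34 tilt [0.0652 0.0163] F [-0.3  0.3  0.5] w -0.002 q6 1.32
shift [-0.0098 -0.0099  0.0161] norm 0.0212 turn -0.0116
```

Emit:
servo_tool:
  moves:
    - [255,[-0.006,-0.01,0.01],0]
    - [255,[-0.003,-0.002,0.009],0]
    - [255,[0,0,0.004],0]
    - [255,[0,0,0.004],0]
    - [255,[-0.015,0.002,0.003],0]
    - [255,[-0.015,0.002,0.003],0]
    - [255,[-0.012,0.001,0.003],0]
    - [255,[0,0,0.002],0]

```text
time: 14.18
tool_pos: [0.4403, -0.0115, 0.0942]
tcp_rot: [-3.123, -0.227, -0.19]
wrist_force: [-1.4, 0.3, 3.0]
width: 0.003
```

```bash
python3 -c "
from h import *
go(.454,-.002,.098,9)
s=snap('scene',9);crop(s,180,130,420,300,3.3,'s10')"
```

```text
t 14.18 pos [ 0.4403 -0.0115  0.0942] yaw 8.32 tilt [0.1203 0.0131] F [-1.4  0.3  3. ] w 0.003 q6 1.3
shift [ 0.0152 -0.0075 -0.002 ] norm 0.0171 turn -0.0119
```

View pics/s10.png

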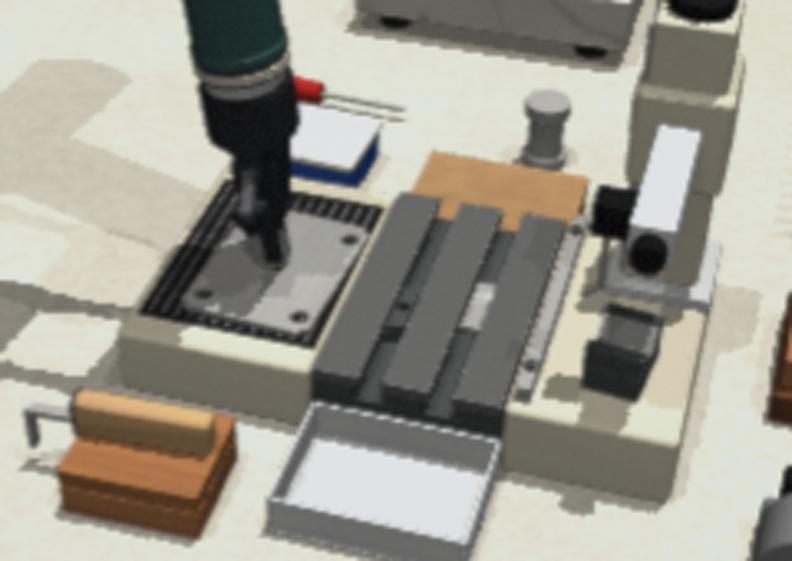

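```bash
python3 -c "
from h import *
t=load('scene',9)
h=ray(t,np.array([[180+a/3.3,130+b/3.3] for a,b in [(204,293),(299,317),(350,240)]]),.0685)
e=h[1]-h[0];e4=h[2]-h[1]
print('c',((h[0]+h[2])/2).round(4));print(np.degrees(np.arctan2(e[1],e[0])),np.degrees(np.arctan2(e4[1],e4[0]))-90)
m=ray(t,np.array([[180+a/3.3,130+b/3.3] for a,b in [(228,180),(384,209),(305,345),(140,310)]]),.0635);print(m.round(4),m.mean(0))
go(.6,-.187,.15,0)
"
```

```text
c [ 0.4493 -0.0188  0.0685]
-4.0647215200096385 -4.191753278572534
[[ 0.3621  0.0926  0.0635]
 [ 0.5076  0.0915  0.0635]
 [ 0.5004 -0.1021  0.0635]
 [ 0.36   -0.1008  0.0635]] [ 0.43252923 -0.00471224  0.0635    ]
t 14.23 pos [ 0.4411 -0.0115  0.094 ] yaw 8.32 tilt [0.1213 0.013 ] F [-0.9 -0.3  8.8] w -0.001 q6 1.3
shift [ 0.1377  0.1968 -0.0386] norm 0.2433 turn 0.1451
```

The blank is about 16 mm and 14 mm off centre with a yaw of about -4°. That is just inside tolerance, so I'll pull once more for margin while still pressing.

Emit:
servo_tool:
  moves:
    - [255,[0,0,0.004],0]
    - [255,[-0.012,-0.01,0.003],0]
    - [255,[-0.012,-0.012,0.003],0]
    - [255,[-0.008,-0.01,0.003],0]
    - [255,[0,0,0.0],0]
    - [255,[0,0,-0.02],0]
    - [255,[0.0,0.0,-0.035],0]
    - [255,[0.012,0.02,-0.03],0]

```text
time: 14.9
tool_pos: [0.4215, -0.0033, 0.1757]
tcp_rot: [3.12, 0.232, 0.245]
wrist_force: [0.8, -0.3, -0.6]
width: 0.004
```

```bash
python3 -c "
from h import *
go(.6,-.187,.15,0)
s=snap('scene',10);crop(s,180,130,420,300,3.3,'s11')"
```

```text
t 14.9 pos [ 0.4215 -0.0033  0.1757] yaw 8.59 tilt [0.1558 0.0081] F [ 0.8 -0.3 -0.6] w 0.004 q6 1.33
shift [0.1432 0.2076 0.0517] norm 0.2574 turn 0.1499
```

View pics/s11.png

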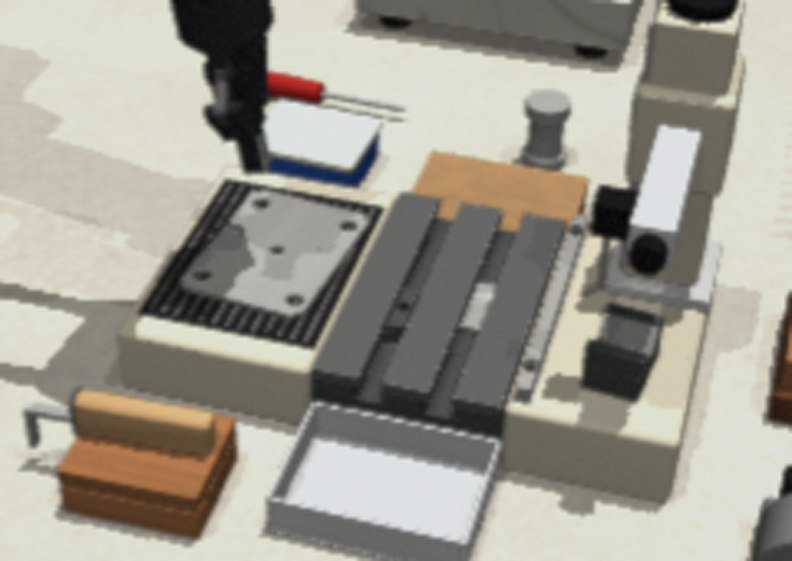

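```bash
python3 -c "
from h import *
t=load('scene',10)
h=ray(t,np.array([[180+a/3.3,130+b/3.3] for a,b in [(202,275),(295,300),(348,226),(261,202),(277,249)]]),.0685)
e=h[1]-h[0];e4=h[2]-h[1]
print('c',h[:4].mean(0).round(4),h[4].round(4));print(np.degrees(np.arctan2(e[1],e[0])),np.degrees(np.arctan2(e4[1],e4[0]))-90)
"
```

```text
c [0.4405 0.002  0.0685] [0.4403 0.0028 0.0685]
-5.5514520746445335 -5.482716577072907
```

Emit:
servo_tool:
  moves:
    - [255,[0.01,0.014,0],0]
    - [255,[0.02,0.03,0],0.02]
    - [255,[0.02,0.032,0.001],0.02]
    - [255,[0.022,0.033,0.003],0.02]
    - [255,[0.022,0.034,0.006],0.03]
    - [255,[0.022,0.034,0.01],0.03]
    - [255,[0.022,0.025,0.012],0.03]
    - [255,[0.01,0.005,0.01],0]

```text
time: 15.62
tool_pos: [0.6094, -0.2079, 0.1761]
tcp_rot: [3.127, -0.01, 0.297]
wrist_force: [-1.0, 0.2, 0.6]
width: -0.001
```

```bash
python3 -c "
from h import *
go(.61,-.187,.044,0)
t=snap('top',10);crop(t,190,140,400,310,3.8,'t11',1.5)"
```

```text
t 15.62 pos [ 0.6094 -0.2079  0.1761] yaw -0.37 tilt [ 0.1884 -0.0008] F [-1.   0.2  0.6] w -0.001 q6 1.12
shift [-0.0245 -0.0209  0.1299] norm 0.1338 turn -0.0064
```

View pics/t11.png

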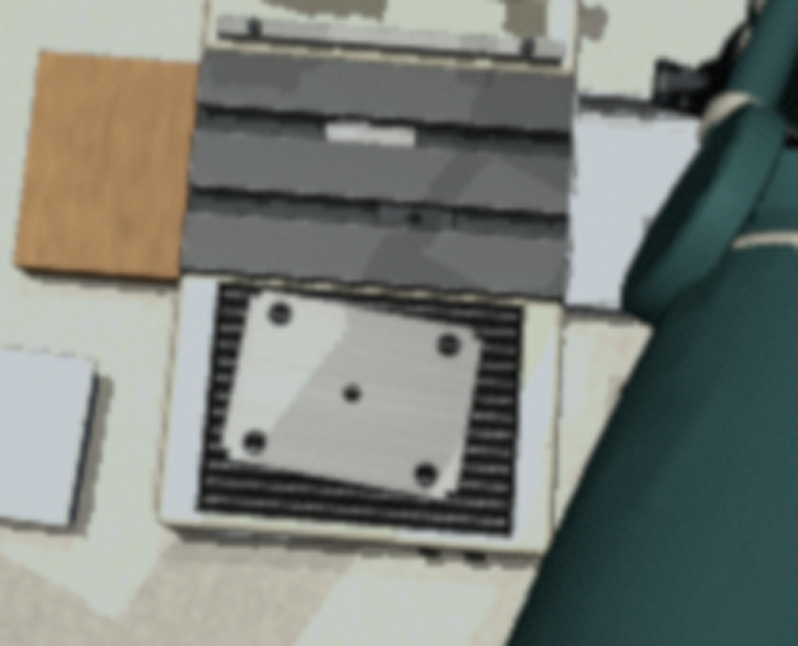

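```bash
python3 -c "
from h import *
t=load('top',10)
f=lambda L:np.array([[190+a/3.8,140+b/3.8] for a,b in L])
h=ray(t,f([(280,314),(449,345),(426,474),(254,441),(352,394)]),.0685)
print(h[:4].mean(0),h[4])
e=h[1]-h[0];e2=h[2]-h[3];e3=h[0]-h[3];e4=h[1]-h[2]
print([np.degrees(np.arctan2(v[0],-v[1])).round(2) for v in(e,e2)],[np.degrees(np.arctan2(v[1],v[0])).round(2) for v in(e3,e4)])
m=ray(t,f([(218,284),(523,305),(510,535),(197,509)]),.0635);print(m.mean(0))
# slot edges direction: rear slot edges
print('slot dir',ray(t,f([(200,118),(570,138),(200,195),(567,219)]),.065).round(4))
"
```

```text
[0.43680626 0.0030761  0.0685    ] [0.43610194 0.0031272  0.0685    ]
[np.float64(-5.9), np.float64(-6.18)] [np.float64(-6.35), np.float64(-6.19)]
[ 0.42937022 -0.00378287  0.0635    ]
slot dir [[ 0.612   0.1177  0.065 ]
 [ 0.6181 -0.1268  0.065 ]
 [ 0.5595  0.1125  0.065 ]
 [ 0.5628 -0.1276  0.065 ]]
```

The position is good, about 7 mm off in x and y. The yaw is about -6.5° relative to the mat, too close to the 7° limit. I'll straighten the tool in the tray again, then nudge the blank's left end.

Emit:
servo_tool:
  moves:
    - [255,[-0.003,-0.004,0.016],0]
    - [255,[-0.004,-0.006,0.026],0]
    - [255,[-0.004,-0.005,0.026],0]
    - [255,[-0.004,-0.003,0.026],0]
    - [255,[-0.003,0,0.02],0]
    - [255,[0.0,0,0.008],0]
    - [255,[0.004,0,0.004],0]
    - [255,[0.008,0,0],0]

```text
time: 16.33
tool_pos: [0.6245, -0.1884, 0.0385]
tcp_rot: [-3.126, 0.013, -0.283]
wrist_force: [0.4, 0.3, -0.7]
width: 0.0
```

```bash
python3 -c "
from h import *
go(.64,-.187,.042,0)"
```

```text
t 16.33 pos [ 0.6245 -0.1884  0.0385] yaw -0.49 tilt [0.1797 0.0018] F [ 0.4  0.3 -0.7] w 0.0 q6 1.14
shift [ 0.0158 -0.0015 -0.0007] norm 0.0159 turn -0.0086
```

Emit:
servo_tool:
  moves:
    - [255,[0.01,0,0.001],0]
    - [255,[0.007,0,0],0]
    - [255,[0.007,0,0],0]
    - [255,[0.007,0,0],0]
    - [255,[0.007,0,0],0]
    - [255,[0.007,0,0],0]
    - [255,[0.007,0,0],0]
    - [255,[0.007,0,0],0]

```text
time: 17.0
tool_pos: [0.6483, -0.1891, 0.0441]
tcp_rot: [-3.126, -0.005, -0.141]
wrist_force: [-23.2, -2.0, 11.1]
width: -0.002
```

```bash
python3 -c "
from h import *
go(.64,-.187,.042,0)"
```

```text
t 17.0 pos [ 0.6483 -0.1891  0.0441] yaw 0.14 tilt [0.0899 0.0128] F [-23.2  -2.   11.1] w -0.002 q6 1.19
shift [-0.0084 -0.0021  0.0013] norm 0.0088 turn 0.0025
```

Emit:
servo_tool:
  moves:
    - [255,[0.007,0,0.001],0]
    - [255,[0.007,0,0.001],0]
    - [255,[0.007,0,0.001],0]
    - [255,[0.007,0,0.001],0]
    - [255,[0.007,0,0.001],0]
    - [255,[0.007,0,0.001],0]
    - [255,[0.007,0,0.0],0]
    - [255,[0.007,0,0],0]

```text
time: 17.67
tool_pos: [0.6503, -0.1892, 0.0429]
tcp_rot: [-3.113, -0.017, 0.065]
wrist_force: [-21.0, -1.0, 11.6]
width: 0.002
```

```bash
python3 -c "
from h import *
go(.64,-.187,.042,0)"
```

```text
t 17.67 pos [ 0.6503 -0.1892  0.0429] yaw 0.67 tilt [-0.0416  0.0277] F [-21.   -1.   11.6] w 0.002 q6 1.22
shift [-0.0103 -0.0023  0.0014] norm 0.0106 turn 0.0117
```

Emit:
servo_tool:
  moves:
    - [255,[0.005,0,0],0]
    - [255,[-0.008,0,0],0]
    - [255,[-0.015,0,-0.015],0]
    - [255,[-0.005,0,-0.03],0]
    - [255,[-0.01,-0.01,-0.035],0]
    - [255,[-0.02,-0.025,-0.02],0]
    - [255,[-0.024,-0.032,0],0]
    - [255,[-0.024,-0.032,0],0]

```text
time: 18.33
tool_pos: [0.5584, -0.1001, 0.1654]
tcp_rot: [-3.12, -0.006, 0.051]
wrist_force: [-0.2, 1.6, 1.2]
width: 0.001
```

```bash
python3 -c "
from h import *
go(.443,.057,.115,0)"
```

```text
t 18.33 pos [ 0.5584 -0.1001  0.1654] yaw 0.25 tilt [-0.0326  0.0214] F [-0.2  1.6  1.2] w 0.001 q6 1.33
shift [-0.113  -0.1564  0.0575] norm 0.2013 turn 0.0043
```

Emit:
servo_tool:
  moves:
    - [255,[-0.022,-0.031,0.004],0]
    - [255,[-0.022,-0.031,0.008],0]
    - [255,[-0.02,-0.028,0.009],0]
    - [255,[-0.018,-0.025,0.009],0]
    - [255,[-0.014,-0.018,0.009],0]
    - [255,[-0.005,-0.006,0.008],0]
    - [255,[0,0,0.003],0]
    - [255,[0,0,0],0]

```text
time: 19.0
tool_pos: [0.4633, 0.0491, 0.138]
tcp_rot: [-3.121, -0.012, -0.017]
wrist_force: [0.1, -0.3, -0.1]
width: -0.001
```

```bash
python3 -c "
from h import *
go(.444,.057,.098,0)"
```

```text
t 19.0 pos [0.4633 0.0491 0.138 ] yaw 0.44 tilt [0.011  0.0207] F [ 0.1 -0.3 -0.1] w -0.001 q6 1.59
shift [-0.0197 -0.0072  0.04  ] norm 0.0451 turn 0.0078
```

Emit:
servo_tool:
  moves:
    - [255,[-0.01,-0.005,0.015],0]
    - [255,[-0.006,-0.003,0.015],0]
    - [255,[-0.003,0,0.009],0]
    - [255,[0,0,0.004],0]
    - [255,[0,0,0.0035],0]
    - [255,[-0.012,0,0.003],0]
    - [255,[-0.01,0,0.003],0]
    - [255,[0,0,0.001],0]

```text
time: 19.67
tool_pos: [0.4422, 0.0537, 0.0942]
tcp_rot: [-3.121, -0.003, -0.069]
wrist_force: [-0.0, -0.2, -1.0]
width: -0.004
```

```bash
python3 -c "
from h import *
go(.444,.057,.098,0)
s=snap('scene',11);crop(s,180,130,420,300,3.3,'s12')"
```

```text
t 19.67 pos [0.4422 0.0537 0.0942] yaw 0.09 tilt [0.0442 0.0201] F [-0.  -0.2 -1. ] w -0.004 q6 1.61
shift [ 0.002  -0.0034 -0.0037] norm 0.0054 turn 0.0016
```

View pics/s12.png

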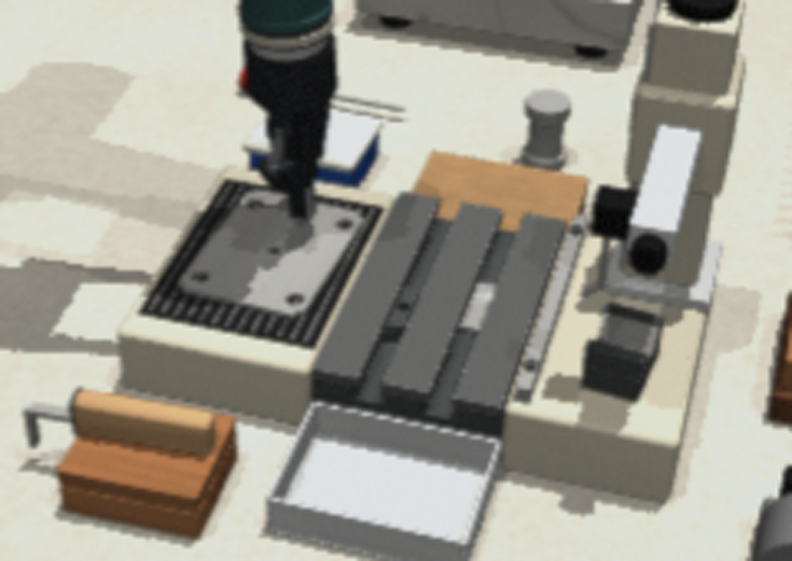

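Emit:
servo_tool:
  moves:
    - [255,[0,0,0.004],0]
    - [255,[0,0,0.004],0]
    - [255,[-0.014,0,0.004],0]
    - [255,[-0.016,0,0.004],0]
    - [255,[-0.01,0,0.004],0]
    - [255,[0,0,-0.01],0]
    - [255,[0,0,-0.03],0]
    - [255,[0,0,-0.03],0]

```text
time: 20.38
tool_pos: [0.416, 0.0518, 0.1613]
tcp_rot: [-3.118, -0.0, -0.131]
wrist_force: [1.4, 0.6, 0.0]
width: -0.0
```

```bash
python3 -c "
from h import *
go(.444,.057,.098,0)
s=snap('scene',12);crop(s,180,130,420,300,3.3,'s13')"
```

```text
t 20.38 pos [0.416  0.0518 0.1613] yaw -0.05 tilt [0.0841 0.0213] F [1.4 0.6 0. ] w -0.0 q6 1.61
shift [ 0.0225 -0.0038  0.0655] norm 0.0694 turn -0.0008
```

View pics/s13.png

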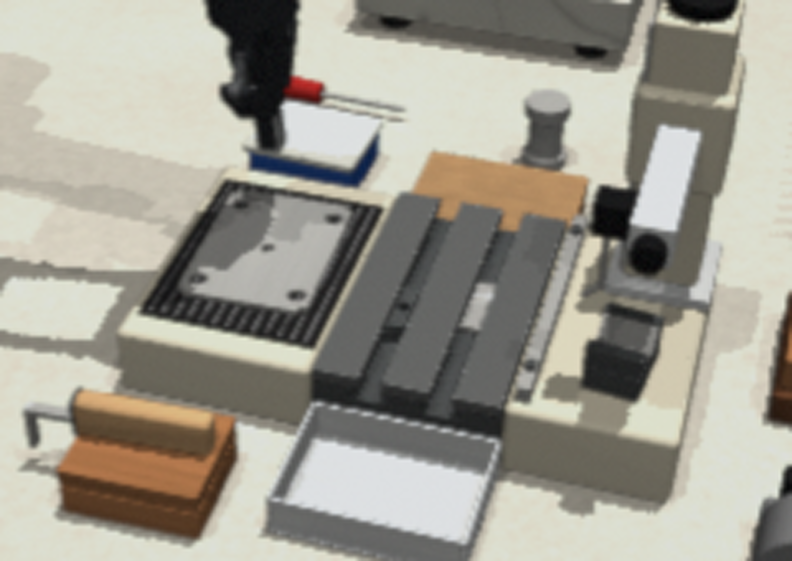

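```bash
python3 -c "
from h import *
t=load('scene',12)
h=ray(t,np.array([[180+a/3.3,130+b/3.3] for a,b in [(198,277),(297,295),(333,218),(240,203),(267,248)]]),.0685)
e=h[1]-h[0];e4=h[2]-h[1];e5=h[3]-h[0];e6=h[2]-h[3]
print('c',h[:4].mean(0).round(4),h[4].round(4));print([np.degrees(np.arctan2(v[1],v[0])).round(2) for v in(e,e6,e4,e5)])
go(.407,-.217,.17,3)
"
```

```text
c [0.4316 0.0029 0.0685] [0.4319 0.0016 0.0685]
[np.float64(1.31), np.float64(2.04), np.float64(92.5), np.float64(92.01)]
t 20.43 pos [0.4195 0.052  0.1676] yaw -0.05 tilt [0.0933 0.0218] F [ 1.5 -0.5  3.9] w 0.0 q6 1.61
shift [-0.012   0.2688 -0.0095] norm 0.2693 turn -0.0532
```

The blank now sits at about (0.431,0.002) with a yaw of about +2°, well inside tolerance. The scraper is next. First I'll straighten the tool in the tray once more, because its turn of about 90° needs a vertical tool.

Emit:
servo_tool:
  moves:
    - [255,[0.024,0.028,0.002],0]
    - [255,[0.025,0.032,0.002],0]
    - [255,[0.025,0.032,0.002],0]
    - [255,[0.025,0.032,0.002],0]
    - [255,[0.025,0.032,0.002],0]
    - [255,[0.025,0.032,0.002],0]
    - [255,[0.024,0.031,0.004],0]
    - [255,[0.01,0.012,0.01],0]

```text
time: 21.1
tool_pos: [0.6108, -0.1856, 0.1601]
tcp_rot: [-3.115, -0.012, -0.159]
wrist_force: [-0.6, 0.1, 0.8]
width: 0.002
```

```bash
python3 -c "
from h import *
go(.62,-.187,.042,0)"
```

```text
t 21.1 pos [ 0.6108 -0.1856  0.1601] yaw 0.38 tilt [0.1018 0.0227] F [-0.6  0.1  0.8] w 0.002 q6 1.16
shift [-0.0029  0.0041  0.1184] norm 0.1185 turn 0.0067
```

Emit:
servo_tool:
  moves:
    - [255,[0,0.004,0.02],0]
    - [255,[0,0,0.028],0]
    - [255,[0,0,0.028],0]
    - [255,[0,0,0.022],0]
    - [255,[0.004,0,0.013],0]
    - [255,[0.01,0,0.005],0]
    - [255,[0.012,0,0.0],0]
    - [255,[0.008,0,0],0]

```text
time: 21.77
tool_pos: [0.6488, -0.1946, 0.0371]
tcp_rot: [-3.113, -0.002, -0.113]
wrist_force: [-38.3, -2.4, 22.6]
width: -0.004
```

Emit:
servo_tool:
  moves:
    - [255,[0.007,0,0],0]
    - [255,[0.007,0,0],0]
    - [255,[0.007,0,0],0]
    - [255,[0.007,0,0],0]
    - [255,[0.007,0,0],0]
    - [255,[0.007,0,0],0]
    - [255,[0.007,0,0],0]
    - [255,[0.007,0,0],0]

```text
time: 22.43
tool_pos: [0.6503, -0.1944, 0.0373]
tcp_rot: [-3.097, -0.019, 0.102]
wrist_force: [-21.5, -0.8, 12.6]
width: -0.001
```

```bash
python3 -c "
from h import *
go(.62,-.187,.042,0)"
```

```text
t 22.43 pos [ 0.6503 -0.1944  0.0373] yaw 0.79 tilt [-0.0658  0.0428] F [-21.5  -0.8  12.6] w -0.001 q6 1.21
shift [-0.0304 -0.008  -0.0023] norm 0.0315 turn 0.0138
```

Emit:
servo_tool:
  moves:
    - [255,[-0.015,0,0],0]
    - [255,[-0.015,-0.012,0],0]
    - [255,[0,-0.015,0],0]
    - [255,[0,-0.012,0.0],0]
    - [255,[0,-0.009,0],0]
    - [255,[0,-0.007,0],0]
    - [255,[0,-0.007,0],0]
    - [255,[0,-0.007,0],0]

```text
time: 23.1
tool_pos: [0.6246, -0.1462, 0.0489]
tcp_rot: [3.139, 0.041, -0.096]
wrist_force: [-4.6, -24.9, -3.6]
width: -0.005
```

```bash
python3 -c "
from h import *
go(.62,-.187,.12,0)"
```

```text
t 23.1 pos [ 0.6246 -0.1462  0.0489] yaw 1.51 tilt [-0.0613 -0.002 ] F [ -4.6 -24.9  -3.6] w -0.005 q6 1.3
shift [-0.01    0.0407 -0.0706] norm 0.0821 turn 0.0264
```

Emit:
servo_tool:
  moves:
    - [255,[0,0.01,-0.01],0]
    - [255,[0,0.01,-0.035],0]
    - [100,[0,0.005,-0.04],0]
    - [100,[-0.01,0.01,-0.03],0]
    - [100,[-0.03,0.01,-0.01],0]
    - [100,[-0.038,0.01,0],0]
    - [100,[-0.038,0.01,0],0]
    - [100,[-0.03,0.01,0],0]

```text
time: 23.77
tool_pos: [0.5014, -0.2254, 0.1948]
tcp_rot: [3.13, 0.061, -0.069]
wrist_force: [-0.4, -0.2, 0.5]
width: 0.607
```

```bash
python3 -c "
from h import *
t=load('top',4)
f=lambda L:np.array([[190+a/3.8,140+b/3.8] for a,b in L])
h=ray(t,f([(701,379),(703,548)]),.077);print(h.round(4),h.mean(0))
e=h[0]-h[1];print(np.degrees(np.arctan2(e[1],e[0])),np.linalg.norm(e))
crop(t,340,225,400,310,7,'case',2)
go(.410,-.218,.13,3)
"
```

```text
[[ 0.4624 -0.2154  0.077 ]
 [ 0.3571 -0.22    0.077 ]] [ 0.40971688 -0.21768985  0.077     ]
2.484046077268113 0.10536590808539767
t 23.77 pos [ 0.5014 -0.2254  0.1948] yaw 2.21 tilt [-0.0442 -0.0114] F [-0.4 -0.2  0.5] w 0.607 q6 1.09
shift [-0.0881 -0.0116  0.0687] norm 0.1123 turn -0.0138
```

View pics/case.png

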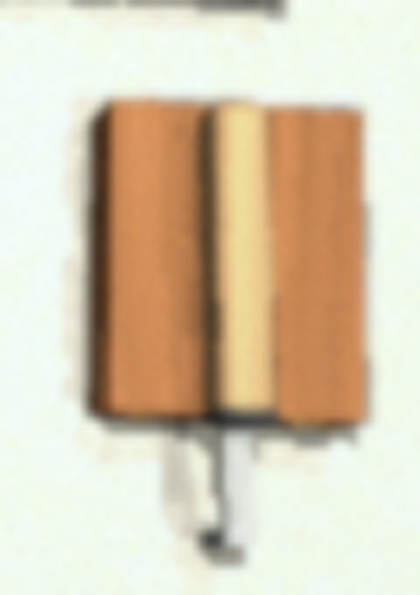

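The crop confirms it: the wooden-handled scraper lies on the case with its blade over the operator-side edge. Handle centre is about (0.410,-0.218), yaw 2.5°. Approaching.

Emit:
servo_tool:
  moves:
    - [100,[-0.02,-0.003,0.01],0]
    - [100,[-0.025,-0.003,0.015],-0.004]
    - [100,[-0.022,-0.003,0.018],-0.004]
    - [100,[-0.012,-0.002,0.016],0]
    - [100,[-0.003,0,0.008],0]
    - [100,[0,0,0.0],0]
    - [100,[0,0,0],0]
    - [100,[0,0,0],0]

```text
time: 24.43
tool_pos: [0.4213, -0.2206, 0.1411]
tcp_rot: [3.12, 0.075, -0.036]
wrist_force: [1.1, -0.4, 0.6]
width: 0.605
```

```bash
python3 -c "
from h import *
go(.408,-.2177,.075,2.5)"
```

```text
t 24.43 pos [ 0.4213 -0.2206  0.1411] yaw 2.74 tilt [-0.0224 -0.0213] F [ 1.1 -0.4  0.6] w 0.605 q6 1.03
shift [-0.0116 -0.0049  0.0663] norm 0.0675 turn 0.0041
```

Emit:
servo_tool:
  moves:
    - [100,[-0.005,-0.003,0.015],0]
    - [100,[-0.004,-0.002,0.018],0]
    - [100,[-0.003,-0.001,0.014],0]
    - [100,[0,0,0.01],0]
    - [100,[0,0,0.005],0]
    - [100,[0,0,0.002],0]
    - [100,[0,0,0],0]
    - [100,[0,0,0],0]

```text
time: 25.1
tool_pos: [0.4229, -0.2213, 0.084]
tcp_rot: [3.11, 0.081, -0.007]
wrist_force: [0.2, 0.0, 0.7]
width: 0.609
```

```bash
python3 -c "
from h import *
go(.408,-.2177,.075,2.5)
s=snap('scene',13);crop(s,180,170,300,270,6,'s14')"
```

```text
t 25.1 pos [ 0.4229 -0.2213  0.084 ] yaw 2.98 tilt [-0.004  -0.0303] F [0.2 0.  0.7] w 0.609 q6 1.03
shift [-0.0147 -0.0046  0.009 ] norm 0.0178 turn 0.0083
```

View pics/s14.png

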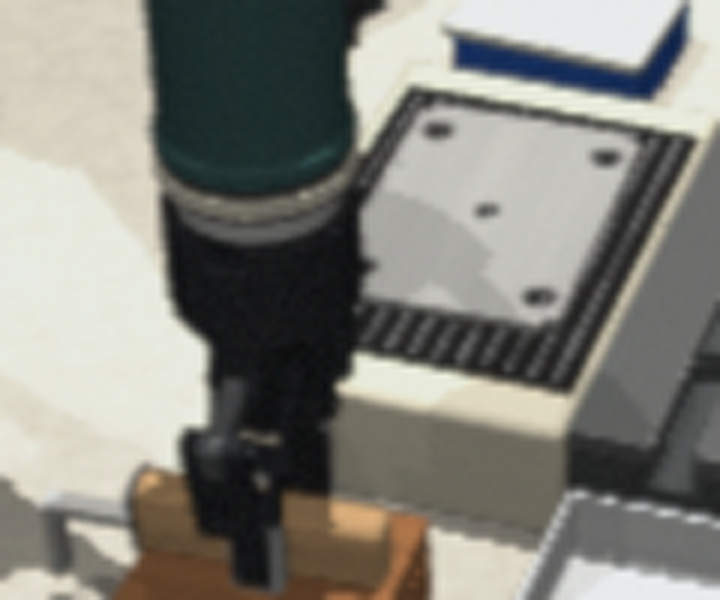

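Emit:
servo_tool:
  moves:
    - [100,[-0.01,-0.004,0.007],0]
    - [100,[-0.008,-0.002,0.005],0]
    - [100,[0,0,0.0],0]
    - [255,[0,0,0],0]
    - [255,[0,0,0],0]
    - [255,[0,0,0],0]
    - [255,[0,0,0],0]
    - [255,[0,0,0],0]
  newtons: 100

```text
time: 25.82
tool_pos: [0.4034, -0.2168, 0.0729]
tcp_rot: [3.108, 0.08, -0.002]
wrist_force: [1.0, -0.3, -1.9]
width: 0.214
```

```bash
python3 -c "
from h import *
go(.408,-.2177,.075,2.5)
s=snap('scene',14);crop(s,180,170,300,270,6,'s15')"
```

```text
t 25.82 pos [ 0.4034 -0.2168  0.0729] yaw 2.94 tilt [-0.0008 -0.0323] F [ 1.  -0.3 -1.9] w 0.214 q6 1.02
shift [ 0.0046  0.0012 -0.0021] norm 0.0052 turn 0.0077
```

View pics/s15.png

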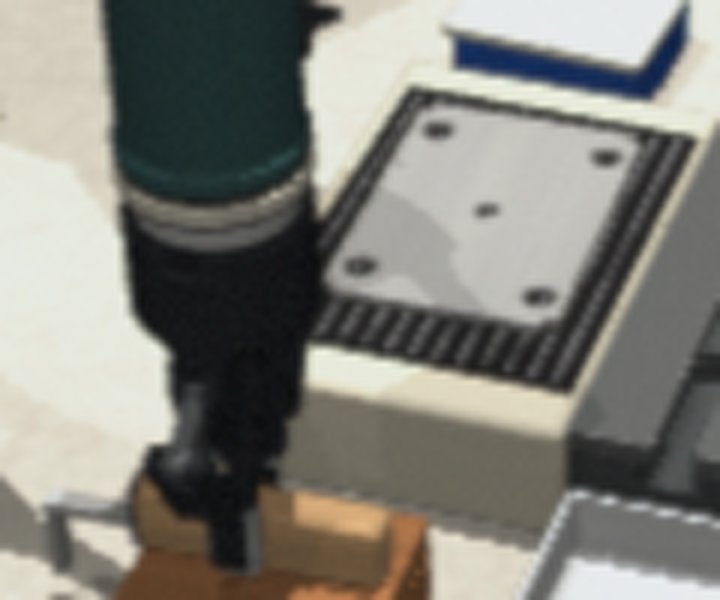

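The scraper is gripped (opening 18 mm). Before moving I'll fit the rear slot's line from the saved top picture.

```bash
python3 -c "
from h import *
t=load('top',0);t4=load('top',7)
crop(t4,230,140,350,235,6.5,'slot',2)
g=t4['pixels'].mean(2)
# column profiles: darkest edges near rear slot rows 165-185
for u in (245,250,255,260,265,270,305,310,315,320,325,330,335):
    print(u,g[160:206,u].round(0).astype(int).tolist())
"
```

```text
245 [67, 69, 70, 72, 72, 71, 65, 45, 25, 21, 28, 36, 45, 52, 60, 69, 72, 73, 73, 73, 73, 73, 73, 72, 73, 73, 74, 73, 67, 38, 19, 29, 41, 46, 50, 58, 70, 74, 74, 73, 74, 74, 74, 74, 74, 74]
250 [63, 64, 67, 71, 72, 72, 73, 67, 38, 21, 31, 44, 47, 49, 55, 69, 73, 72, 73, 73, 73, 73, 73, 73, 73, 73, 73, 72, 64, 42, 24, 24, 32, 44, 48, 51, 59, 70, 73, 73, 74, 74, 74, 75, 74, 74]
255 [62, 63, 65, 70, 71, 72, 71, 60, 36, 22, 24, 31, 44, 49, 57, 66, 71, 72, 72, 73, 72, 73, 73, 73, 73, 72, 73, 73, 74, 66, 38, 21, 31, 43, 46, 50, 59, 73, 74, 73, 73, 74, 74, 74, 74, 75]
260 [62, 63, 66, 70, 72, 72, 71, 66, 50, 28, 24, 31, 44, 48, 53, 60, 69, 72, 72, 72, 72, 73, 73, 72, 73, 72, 73, 73, 73, 64, 36, 22, 27, 35, 45, 51, 55, 65, 72, 73, 73, 73, 74, 73, 73, 74]
265 [62, 62, 62, 63, 65, 69, 72, 72, 66, 37, 21, 24, 33, 46, 53, 61, 73, 73, 72, 72, 72, 72, 72, 73, 73, 73, 73, 72, 72, 66, 48, 28, 26, 34, 45, 50, 50, 56, 69, 74, 73, 74, 74, 74, 73, 76]
270 [70, 70, 70, 71, 71, 72, 71, 70, 62, 40, 21, 22, 32, 44, 51, 54, 62, 69, 72, 72, 72, 71, 72, 72, 72, 73, 72, 72, 73, 73, 67, 37, 22, 32, 44, 48, 52, 61
[... 656 characters left out ...]
, 29, 16, 20, 26, 35, 41, 48, 57, 61, 60, 61, 62, 64, 68, 71, 71, 71, 72, 71, 71, 71, 64, 37, 24, 32, 43, 47, 50, 57, 68, 71, 71, 72]
325 [60, 60, 60, 61, 61, 60, 61, 61, 61, 61, 61, 60, 56, 40, 23, 17, 25, 35, 40, 44, 51, 59, 61, 62, 62, 61, 62, 61, 64, 67, 70, 71, 71, 70, 62, 35, 18, 25, 32, 44, 50, 55, 63, 69, 71, 71]
330 [60, 61, 60, 60, 61, 60, 60, 61, 61, 61, 61, 61, 61, 55, 31, 16, 20, 28, 38, 43, 49, 58, 61, 61, 62, 61, 62, 62, 61, 62, 63, 65, 68, 70, 64, 46, 26, 24, 32, 43, 46, 48, 53, 67, 71, 71]
335 [66, 60, 60, 60, 60, 61, 60, 61, 61, 61, 61, 61, 60, 52, 31, 17, 19, 25, 36, 42, 47, 55, 60, 61, 61, 61, 61, 62, 62, 61, 61, 61, 61, 62, 65, 63, 37, 22, 26, 35, 44, 49, 56, 67, 70, 70]
```

View pics/slot.png

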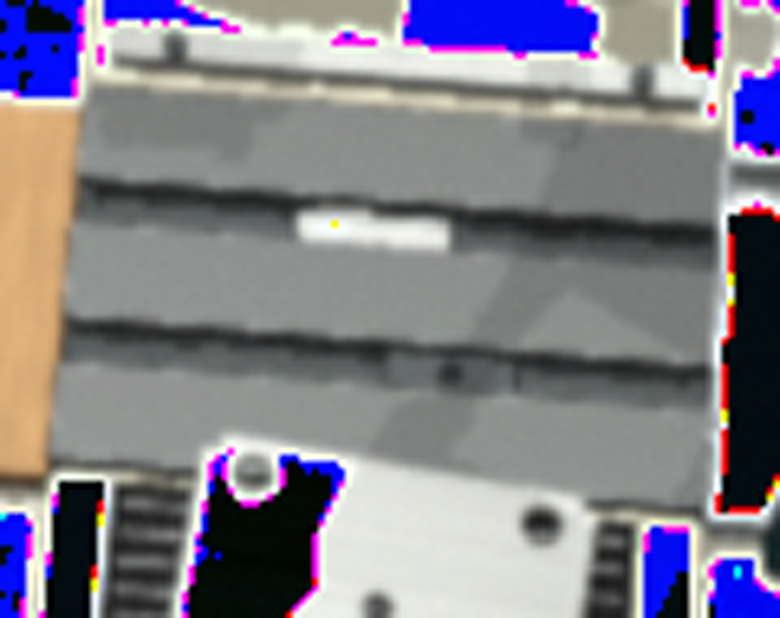

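```bash
python3 -c "
from h import *
t=load('top',7)
u=np.array([245,255,265,270,305,315,325,335])
r=[167.0,167.7,168.8,168.8,171.7,172.5,172.8,173.3];f=[174.6,174.8,175.3,176.5,178.6,180,180.8,180.9]
R=ray(t,np.c_[u,r],.065);F=ray(t,np.c_[u,f],.065)
M=(R+F)/2
p=np.polyfit(M[:,1],M[:,0],1);print(p,np.degrees(np.arctan(-p[0])),(R-F)[:,0].round(4),(M[:,0]-np.polyval(p,M[:,1])).round(4))
go(.614,.14,.17,90.9)
"
```

```text
[-0.00333777  0.61383705] 0.1912392259943426 [0.0199 0.0186 0.017  0.0201 0.018  0.0196 0.0209 0.0198] [-0.0003  0.0005  0.0003 -0.0002  0.0001 -0.0008 -0.0003  0.0008]
t 25.87 pos [ 0.4034 -0.2168  0.0728] yaw 2.95 tilt [-0.0008 -0.0322] F [-0.5  0.4 -1.6] w 0.219 q6 1.02
shift [ 0.2284 -0.3421 -0.1088] norm 0.4255 turn -1.5351
```

Emit:
servo_tool:
  moves:
    - [255,[0,0,-0.015],0]
    - [255,[0,0,-0.035],0]
    - [255,[0,0,-0.035],0]
    - [255,[0.01,-0.01,-0.025],-0.04]
    - [255,[0.02,-0.025,-0.005],-0.08]
    - [255,[0.02,-0.025,0],-0.1]
    - [255,[0.018,-0.03,0],-0.11]
    - [255,[0.015,-0.033,0],-0.11]

```text
time: 26.53
tool_pos: [0.4587, -0.0778, 0.1883]
tcp_rot: [3.016, 0.766, -0.013]
wrist_force: [-0.2, 0.5, -0.4]
width: 0.214
```

```bash
python3 -c "
from h import *
go(.614,.14,.17,90.6)
s=snap('scene',15);crop(s,180,130,420,300,3.3,'s16')"
```

```text
t 26.53 pos [ 0.4587 -0.0778  0.1883] yaw 28.49 tilt [-0.0005 -0.0312] F [-0.2  0.5 -0.4] w 0.214 q6 0.89
shift [ 0.2406 -0.1176  0.0114] norm 0.2681 turn -1.084
```

View pics/s16.png

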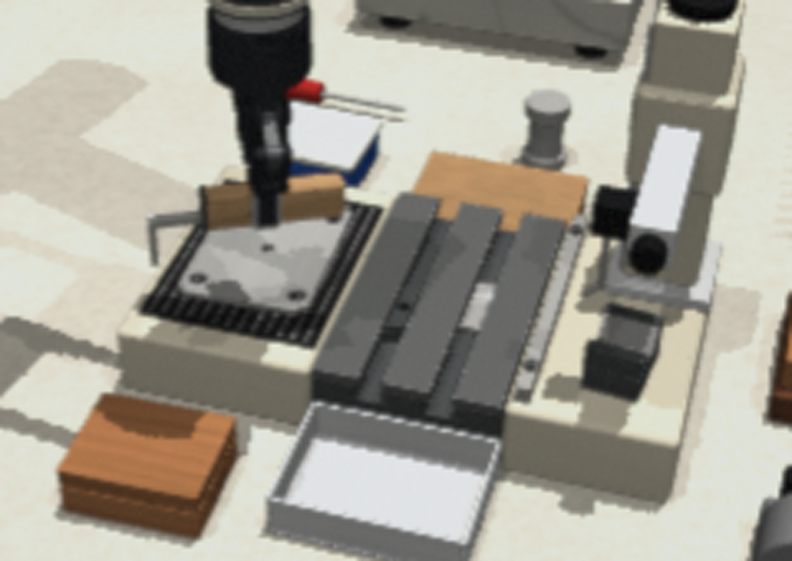

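Emit:
servo_tool:
  moves:
    - [255,[0.029,-0.014,0],-0.11]
    - [255,[0.0305,-0.01,0],-0.12]
    - [255,[0.0315,-0.0065,0],-0.12]
    - [255,[0.032,-0.0025,0],-0.12]
    - [255,[0.032,0.001,0],-0.12]
    - [255,[0.032,0.0045,0],-0.12]
    - [255,[0.028,0.007,0],-0.12]
    - [255,[0.01,0.004,0],-0.12]

```text
time: 27.25
tool_pos: [0.5929, 0.1303, 0.1784]
tcp_rot: [2.293, 2.125, -0.035]
wrist_force: [0.6, 0.4, -1.3]
width: 0.218
```

```bash
python3 -c "
from h import *
go(.614,.14,.15,90.6)"
```

```text
t 27.25 pos [0.5929 0.1303 0.1784] yaw 85.66 tilt [-0.0059 -0.0263] F [ 0.6  0.4 -1.3] w 0.218 q6 0.28
shift [0.012  0.0204 0.028 ] norm 0.0367 turn -0.0862
```

Emit:
servo_tool:
  moves:
    - [255,[0.006,0.008,0.004],-0.045]
    - [255,[0.003,0.008,0.006],-0.04]
    - [255,[0,0.004,0.006],0]
    - [255,[0,0.0,0.005],0]
    - [255,[0,0,0],0]
    - [255,[0,0,0],0]
    - [255,[0,0,0],0]
    - [255,[0,0,0],0]

```text
time: 27.92
tool_pos: [0.613, 0.1405, 0.1514]
tcp_rot: [2.196, 2.232, -0.045]
wrist_force: [0.2, -0.3, -2.6]
width: 0.219
```

```bash
python3 -c "
from h import *
go(.614,.14,.15,90.6)
t=snap('top',16);crop(t,220,120,360,220,5.5,'t16',1.5);s=snap('scene',16);crop(s,260,130,420,270,4.2,'s17')"
```

```text
t 27.92 pos [0.613  0.1405 0.1514] yaw 90.95 tilt [-0.013  -0.0272] F [ 0.2 -0.3 -2.6] w 0.219 q6 0.19
shift [-0.0005  0.001   0.0014] norm 0.0018 turn 0.0062
```

View pics/t16.png

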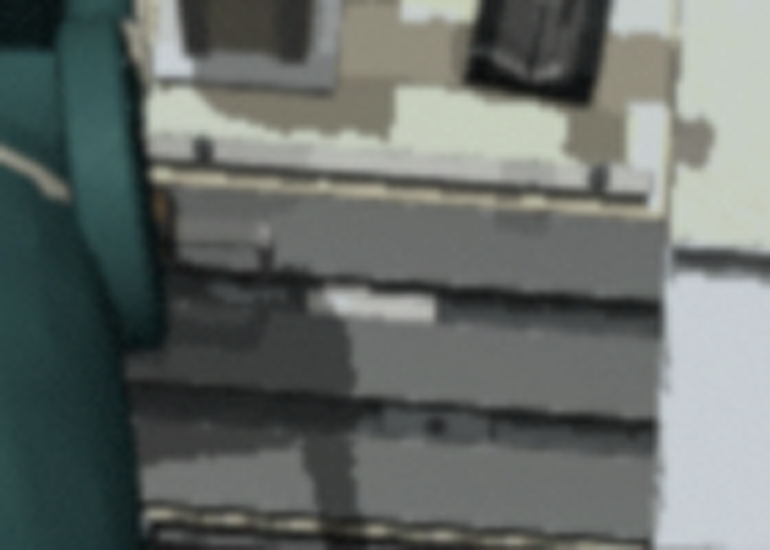

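View pics/s17.png

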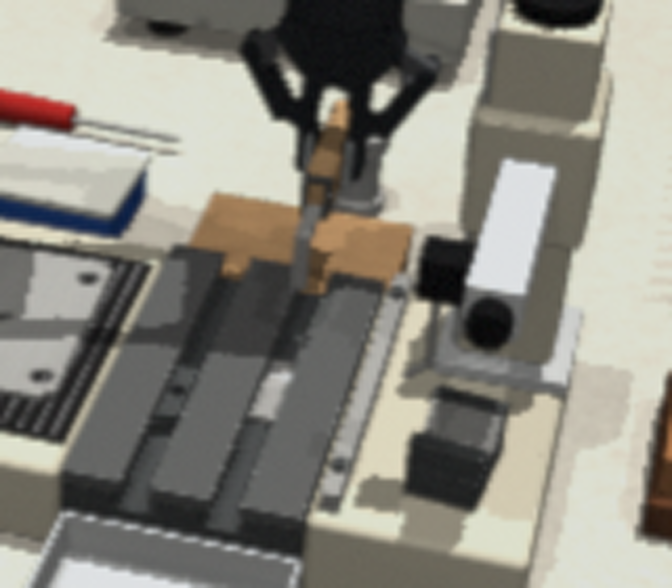

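```bash
python3 -c "
from h import *
t=load('top',16);s=load('scene',16)
print(proj(t,[[.6135,.055,.095],[.6135,.055,.14]]),proj(s,[[.6135,.055,.095],[.6135,.055,.14]]))
for z in (.09,.095,.10): print(z,ray(t,[[220+265/5.5,120+266/5.5]],z),ray(s,[[260+299/4.2,130+288/4.2]],z))
crop(s,310,170,350,210,14,'bl',1.3);crop(t,245,150,285,185,14,'bt',2)
"
```

```text
[[267.3052073  168.62682852]
 [266.94398794 162.51648709]] [[330.00632829 198.12497859]
 [330.90446381 184.51705037]]
0.09 [[0.61600165 0.05314853 0.09      ]] [[0.61574583 0.06070906 0.09      ]]
0.095 [[0.61434605 0.05292277 0.095     ]] [[0.61705064 0.05395286 0.095     ]]
0.1 [[0.61269044 0.052697   0.1       ]] [[0.61835545 0.04719666 0.1       ]]
```

View pics/bl.png

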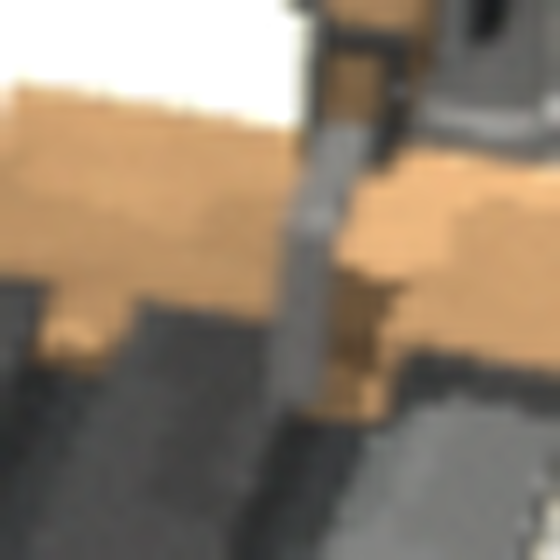

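View pics/bt.png

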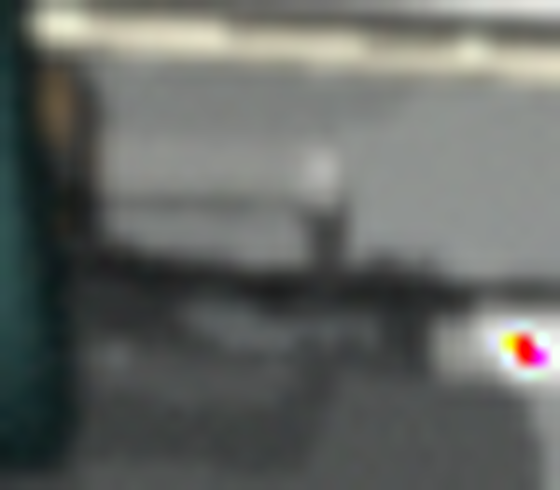

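Triangulation puts the blade tip at about (0.614,0.054,0.095), over the rear slot and left of the offcut. Lowering it.

Emit:
servo_tool:
  moves:
    - [255,[0,0,0.012],0]
    - [255,[0,0,0.012],0]
    - [255,[0,0,0.01],0]
    - [255,[0,0,0.006],0]
    - [255,[0,0,0.004],0]
    - [255,[0,0,0.003],0]
    - [255,[0,0,0],0]
    - [255,[0,0,0],0]

```text
time: 28.68
tool_pos: [0.6116, 0.1386, 0.0991]
tcp_rot: [2.197, 2.232, -0.045]
wrist_force: [-0.1, 0.0, -1.3]
width: 0.216
```

```bash
python3 -c "
from h import *
go(.614,.14,.102,90.6)
t=snap('top',17);crop(t,220,120,360,220,5.5,'t17',1.5);s=snap('scene',17);crop(s,260,130,420,270,4.2,'s18')"
```

```text
t 28.68 pos [0.6116 0.1386 0.0991] yaw 90.91 tilt [-0.0136 -0.0273] F [-0.1  0.  -1.3] w 0.216 q6 0.2
shift [ 0.0013  0.0024 -0.003 ] norm 0.004 turn 0.0055
```

View pics/s18.png

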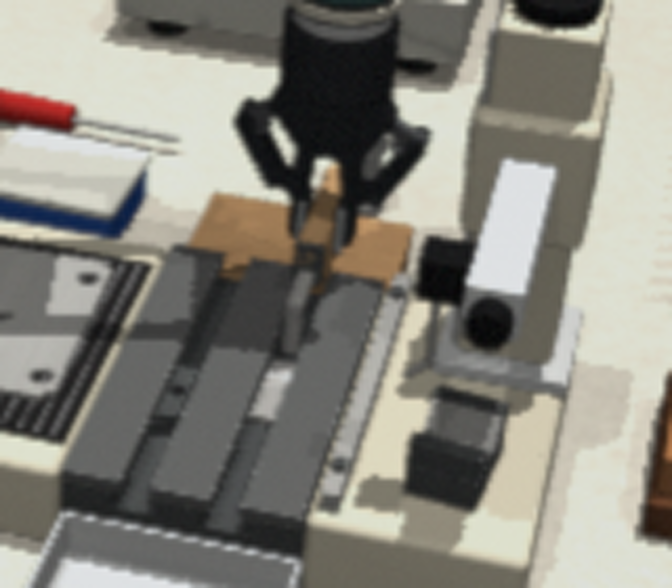

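The blade is down in the rear slot behind the offcut with no contact force. Pushing toward the tray (-y, which is tool -x).

Emit:
servo_tool:
  moves:
    - [255,[-0.008,0.001,0],0]
    - [255,[-0.012,0.001,0.0003],0]
    - [255,[-0.014,0,0.0004],0]
    - [255,[-0.014,0,0.0004],0]
    - [255,[-0.014,0,0.0004],0]
    - [255,[-0.01,0,0.0003],0]
    - [255,[-0.005,0,0],0]
    - [255,[0,0,0],0]

```text
time: 29.45
tool_pos: [0.6166, 0.0519, 0.1024]
tcp_rot: [2.197, 2.228, -0.04]
wrist_force: [0.2, 0.8, -1.4]
width: 0.222
```

```bash
python3 -c "
from h import *
go(.6142,-.047,.100,90.6)
t=snap('top',18);crop(t,220,120,360,220,5.5,'t18',1.5);s=snap('scene',18);crop(s,260,130,420,270,4.2,'s19')"
```

```text
t 29.45 pos [0.6166 0.0519 0.1024] yaw 90.82 tilt [-0.0091 -0.0273] F [ 0.2  0.8 -1.4] w 0.222 q6 0.06
shift [-0.0987 -0.0037  0.0051] norm 0.0989 turn 0.0038
```

View pics/s19.png

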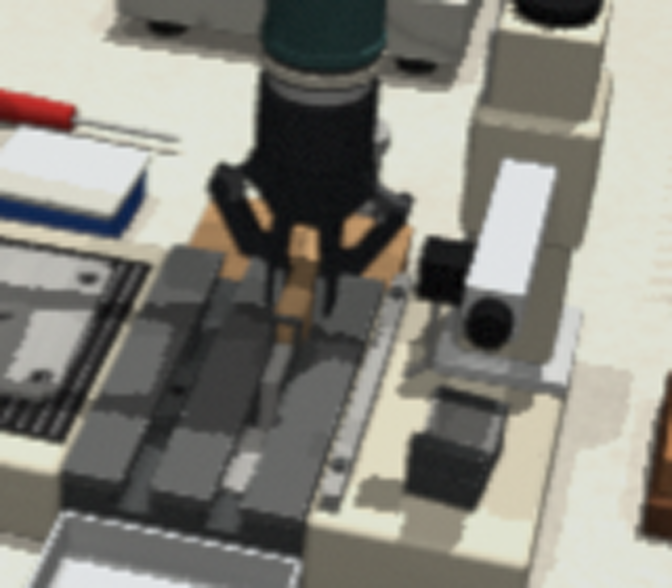

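The offcut slides ahead of the blade. The tool has risen about 3 mm, so I'll continue with a slight downward bias.

Emit:
servo_tool:
  moves:
    - [255,[-0.003,-0.002,0.003],0]
    - [255,[-0.01,-0.002,0.001],0]
    - [255,[-0.013,-0.001,0.0008],0]
    - [255,[-0.013,0,0.0008],0]
    - [255,[-0.013,0,0.0008],0]
    - [255,[-0.012,0,0.0006],0]
    - [255,[-0.008,0,0.0005],0]
    - [255,[0,0,0],0]

```text
time: 30.22
tool_pos: [0.6162, -0.0198, 0.1019]
tcp_rot: [2.189, 2.231, -0.027]
wrist_force: [-1.3, 1.9, 2.6]
width: 0.213
```

```bash
python3 -c "
from h import *
go(.6142,-.047,.100,90.6)
t=snap('top',19);crop(t,220,120,360,220,5.5,'t19',1.5);s=snap('scene',19);crop(s,260,150,420,290,4.2,'s20')"
```

```text
t 30.22 pos [ 0.6162 -0.0198  0.1019] yaw 91.09 tilt [-0.0006 -0.0233] F [-1.3  1.9  2.6] w 0.213 q6 -0.06
shift [-0.0271 -0.0025  0.0025] norm 0.0274 turn 0.0086
```

View pics/s20.png

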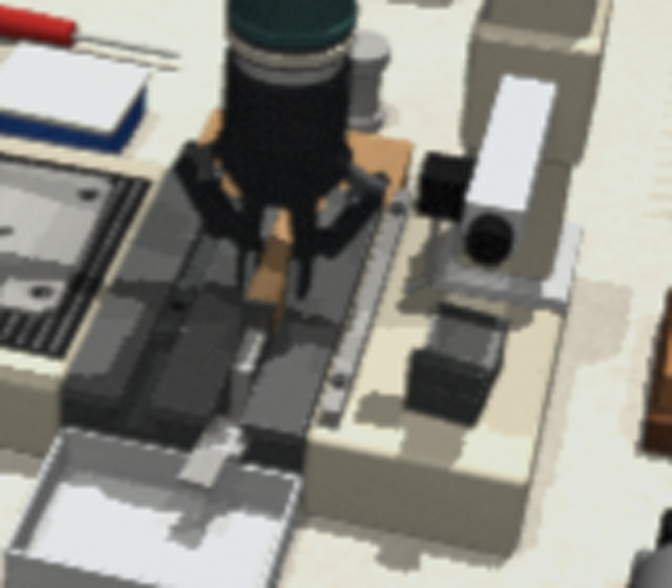

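Emit:
servo_tool:
  moves:
    - [255,[-0.008,-0.001,0.0],0]
    - [255,[-0.01,0,0],0]
    - [255,[-0.01,0,0],0]
    - [255,[-0.008,0,0],0]
    - [255,[-0.005,0,0],0]
    - [255,[0,0,0],0]
    - [255,[0,0,0],0]
    - [255,[0,0,0],0]

```text
time: 30.98
tool_pos: [0.6143, -0.0649, 0.0987]
tcp_rot: [2.19, 2.234, -0.031]
wrist_force: [0.2, 0.8, -1.6]
width: 0.217
```

```bash
python3 -c "
from h import *
go(.6142,-.047,.100,90.6)
t=snap('top',20);crop(t,280,130,400,230,6,'t20',1.2);s=snap('scene',20);crop(s,260,150,420,310,3.7,'s21')"
```

```text
t 30.98 pos [ 0.6143 -0.0649  0.0987] yaw 91.15 tilt [-0.0045 -0.0235] F [ 0.2  0.8 -1.6] w 0.217 q6 -0.14
shift [ 0.0178  0.0002 -0.0017] norm 0.0179 turn 0.0097
```

View pics/s21.png

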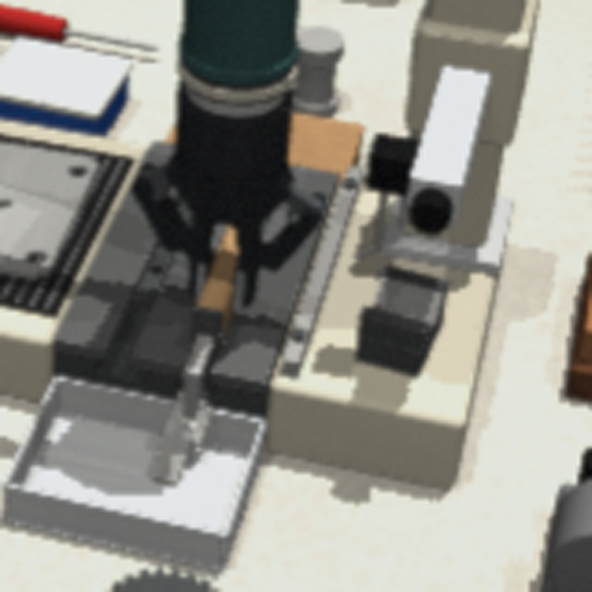

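View pics/t20.png

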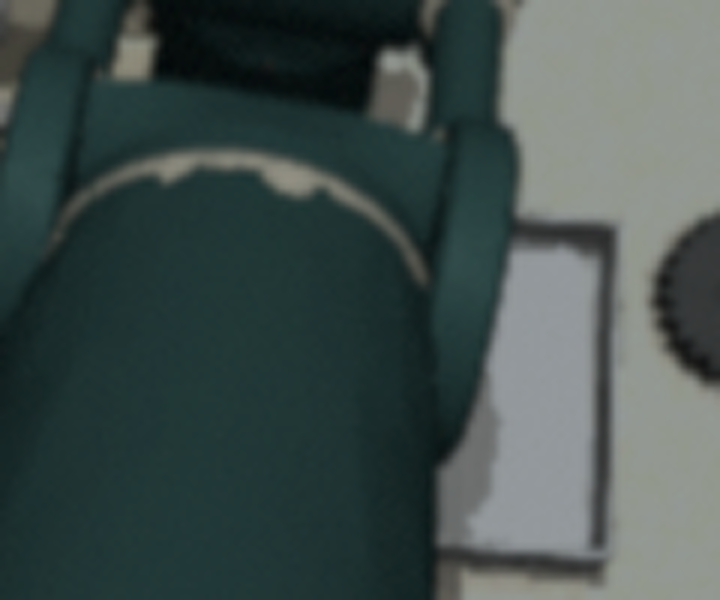

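```bash
python3 -c "
from h import *
s=load('scene',20);crop(s,262,240,335,305,9,'s22',1.2)"
```

```text
(no output)
```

View pics/s22.png

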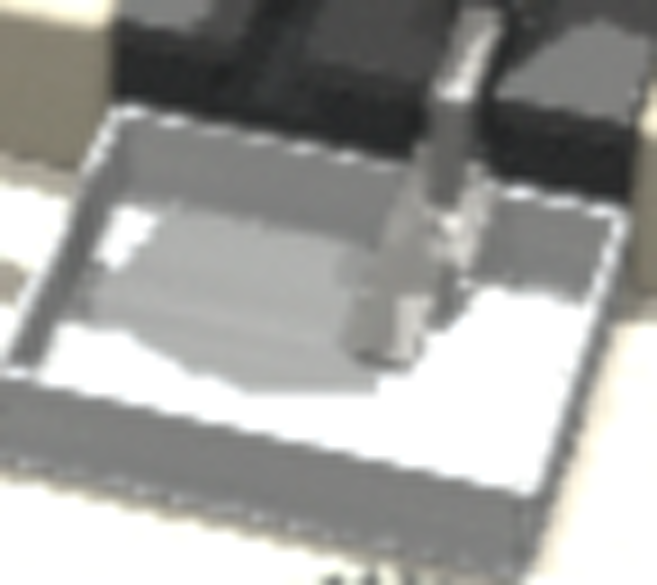

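The offcut is out and in the tray, with its upper end leaning on the near wall. I'll raise the blade and look again.

Emit:
servo_tool:
  moves:
    - [255,[0,0,-0.006],0]
    - [255,[0,0,-0.015],0]
    - [255,[0,0,-0.025],0]
    - [255,[0,0,-0.025],0]
    - [255,[0.005,0,-0.01],0]
    - [255,[0.01,0,0],0]
    - [255,[0,0,0],0]
    - [255,[0,0,0],0]

```text
time: 31.75
tool_pos: [0.6132, -0.0429, 0.1821]
tcp_rot: [2.188, 2.24, -0.032]
wrist_force: [-0.5, -0.6, -2.6]
width: 0.212
```

```bash
python3 -c "
from h import *
go(.6142,-.047,.100,90.6)
t=snap('top',21);s=snap('scene',21);crop(s,262,220,335,305,8,'s23',1.2)
C=cloud(s)
P=C[240:300,262:335].reshape(-1,3);k=(P[:,1]<-.128)&(P[:,1]>-.245)&(P[:,0]>.52)&(P[:,0]<.65)&(P[:,2]>.008)&(P[:,2]<.06)
for q in P[k][:: max(1,k.sum()//40)]:print(q.round(3))
"
```

```text
t 31.75 pos [ 0.6132 -0.0429  0.1821] yaw 91.37 tilt [-0.007  -0.0218] F [-0.5 -0.6 -2.6] w 0.212 q6 -0.11
shift [-0.0023  0.0015  0.0821] norm 0.0822 turn 0.0134
[ 0.521 -0.128  0.059]
[ 0.6   -0.128  0.056]
[ 0.58  -0.128  0.044]
[ 0.536 -0.133  0.029]
[ 0.551 -0.131  0.028]
[ 0.555 -0.133  0.027]
[ 0.523 -0.135  0.017]
[ 0.596 -0.13   0.033]
[ 0.555 -0.133  0.02 ]
[ 0.627 -0.129  0.037]
[ 0.587 -0.135  0.028]
[ 0.56  -0.133  0.016]
[ 0.631 -0.135  0.037]
[ 0.605 -0.143  0.033]
[ 0.578 -0.132  0.012]
[ 0.576 -0.132  0.008]
[ 0.646 -0.131  0.028]
[ 0.6   -0.155  0.029]
[ 0.613 -0.152  0.027]
[ 0.625 -0.151  0.026]
[ 0.645 -0.136  0.014]
[ 0.618 -0.161  0.023]
[ 0.598 -0.173  0.014]
[ 0.605 -0.178  0.011]
[ 0.543 -0.24   0.035]
[ 0.539 -0.238  0.025]
[ 0.558 -0.24   0.029]
[ 0.569 -0.243  0.033]
[ 0.562 -0.244  0.028]
[ 0.548 -0.241  0.017]
[ 0.615 -0.24   0.037]
[ 0.592 -0.239  0.026]
[ 0.579 -0.237  0.016]
[ 0.557 -0.24   0.008]
[ 0.625 -0.242  0.033]
[ 0.604 -0.238  0.018]
[ 0.595 -0.241  0.015]
[ 0.595 -0.24   0.011]
[ 0.605 -0.24   0.01 ]
[ 0.629 -0.239  0.014]
[ 0.643 -0.243  0.015]
```

View pics/s23.png

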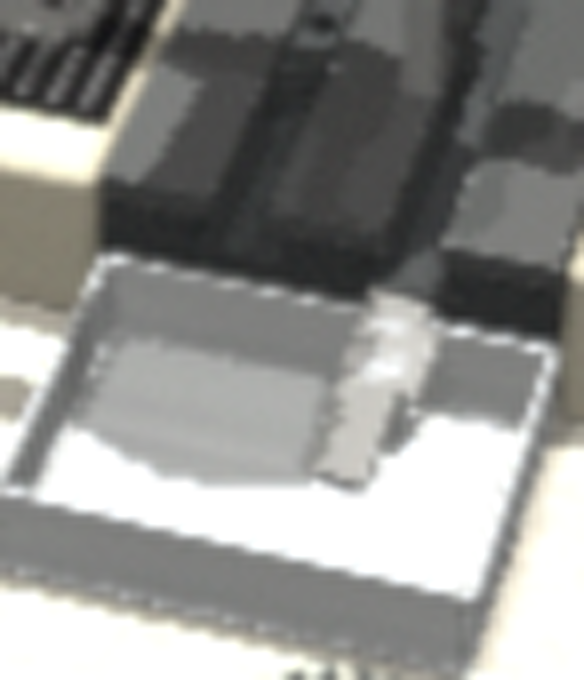

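The offcut lies inside the tray, leaning on the inner wall. Its centre is at about y=-0.154, z=0.024, under the 0.034 limit and inside the walls, and it is at rest. Next I'll take the scraper back to the case.

Emit:
servo_tool:
  moves:
    - [255,[-0.012,-0.015,0],0.08]
    - [255,[-0.014,-0.014,0],0.12]
    - [255,[-0.015,-0.012,0],0.12]
    - [255,[-0.0165,-0.01,0],0.12]
    - [255,[-0.0175,-0.008,0],0.12]
    - [255,[-0.0185,-0.006,0],0.12]
    - [255,[-0.019,-0.004,0],0.12]
    - [255,[-0.0195,-0.002,0],0.12]

```text
time: 32.52
tool_pos: [0.4855, -0.1436, 0.1723]
tcp_rot: [2.973, 0.989, -0.048]
wrist_force: [-0.1, -0.3, -1.0]
width: 0.221
```

```bash
python3 -c "
from h import *
go(.4034,-.2168,.15,2.95)
s=snap('scene',22);crop(s,180,150,340,310,3.7,'s24',1.)"
```

```text
t 32.52 pos [ 0.4855 -0.1436  0.1723] yaw 36.8 tilt [-0.0265 -0.0175] F [-0.1 -0.3 -1. ] w 0.221 q6 0.62
shift [-0.1088  0.0095  0.0258] norm 0.1122 turn 0.5908
```

View pics/s24.png

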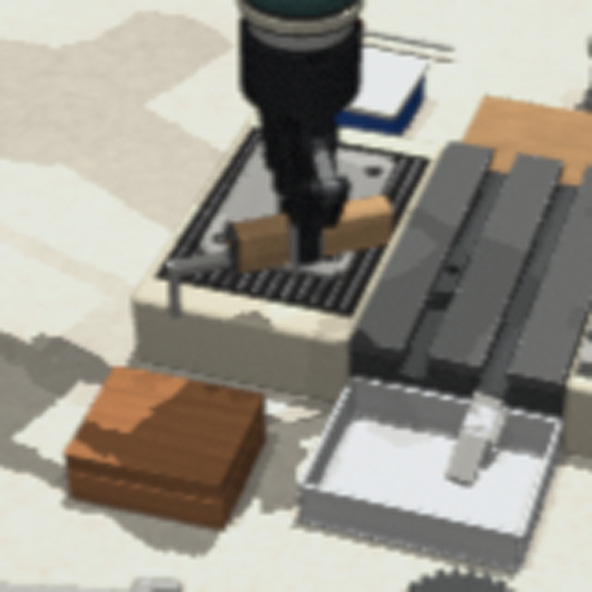

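Emit:
servo_tool:
  moves:
    - [255,[-0.018,0.0015,0.002],0.11]
    - [255,[-0.018,0.0035,0.002],0.12]
    - [255,[-0.0175,0.006,0.002],0.12]
    - [255,[-0.0165,0.0075,0.002],0.12]
    - [255,[-0.014,0.009,0.002],0.09]
    - [255,[-0.008,0.006,0.002],0.02]
    - [255,[0,0,0],0]
    - [255,[0,0,0],0]

```text
time: 33.23
tool_pos: [0.3964, -0.212, 0.1539]
tcp_rot: [3.129, 0.048, -0.07]
wrist_force: [-0.1, -0.3, -1.0]
width: 0.217
```

```bash
python3 -c "
from h import *
go(.4034,-.2168,.095,2.95)
"
```

```text
t 33.23 pos [ 0.3964 -0.212   0.1539] yaw 1.76 tilt [-0.0446 -0.0118] F [-0.1 -0.3 -1. ] w 0.217 q6 1.03
shift [0.0095 0.0044 0.0586] norm 0.0595 turn -0.0208
```

Emit:
servo_tool:
  moves:
    - [255,[0.005,0.003,0.01],-0.01]
    - [255,[0.004,0.002,0.015],-0.01]
    - [255,[0.002,0,0.015],0]
    - [255,[0,0,0.01],0]
    - [255,[0,0,0.006],0]
    - [255,[0,0,0.002],0]
    - [255,[0,0,0],0]
    - [255,[0,0,0],0]

```text
time: 33.9
tool_pos: [0.4109, -0.2158, 0.0904]
tcp_rot: [3.129, 0.105, -0.066]
wrist_force: [0.2, 0.6, -1.0]
width: 0.215
```

```bash
python3 -c "
from h import *
go(.4044,-.2168,.075,2.95)
s=snap('scene',23);crop(s,180,190,280,290,6,'s25',1.)"
```

```text
t 33.9 pos [ 0.4109 -0.2158  0.0904] yaw 3.84 tilt [-0.0417 -0.0115] F [ 0.2  0.6 -1. ] w 0.215 q6 1.01
shift [-0.0059  0.0004  0.0157] norm 0.0168 turn 0.0155
```

View pics/s25.png

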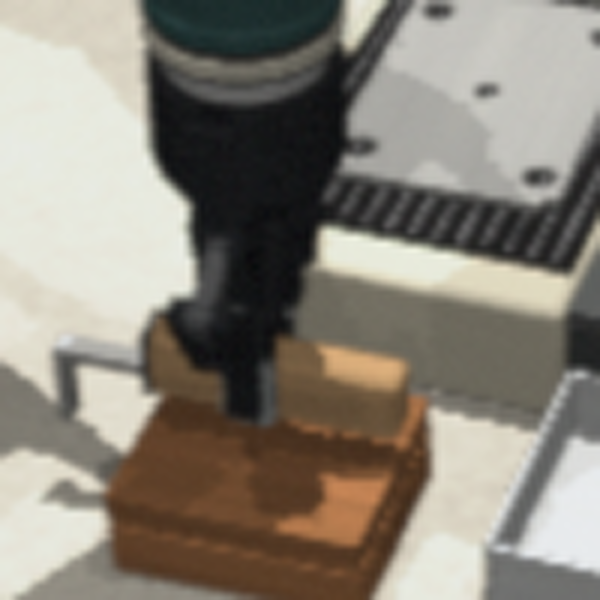

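Emit:
servo_tool:
  moves:
    - [255,[-0.006,0,0.006],0.01]
    - [255,[-0.003,0,0.006],0]
    - [255,[0,0,0.004],0]
    - [255,[0,0,0.002],0]
    - [255,[0,0,0.002],0]
    - [255,[0,0,0],0]
    - [255,[0,0,0],0]
    - [255,[0,0,0],0]

```text
time: 34.62
tool_pos: [0.4024, -0.2186, 0.074]
tcp_rot: [3.126, 0.086, -0.055]
wrist_force: [-0.5, -0.5, -1.6]
width: 0.215
```

```bash
python3 -c "
from h import *
go(.4044,-.2168,.075,2.95)"
```

```text
t 34.62 pos [ 0.4024 -0.2186  0.074 ] yaw 3.16 tilt [-0.0349 -0.0153] F [-0.5 -0.5 -1.6] w 0.215 q6 1.01
shift [ 0.0021 -0.0017 -0.0011] norm 0.0029 turn 0.0036
```

Emit:
servo_tool:
  moves:
    - [255,[0,0,0.002],0]
    - [255,[0,0,0.002],0]
    - [255,[0,0,0],0]
    - [170,[0,0,0],0]
    - [120,[0,0,0],0]
    - [100,[0,0,0],0]
    - [100,[0,0,0],0]
    - [100,[0,0,0],0]

```text
time: 35.28
tool_pos: [0.404, -0.2201, 0.0737]
tcp_rot: [3.124, 0.087, -0.052]
wrist_force: [-0.5, -0.7, -0.3]
width: 0.607
```

```bash
python3 -c "
from h import *
go(.4044,-.2168,.075,2.95)
s=snap('scene',24);crop(s,180,190,280,290,6,'s26',1.)"
```

```text
t 35.28 pos [ 0.404  -0.2201  0.0737] yaw 3.17 tilt [-0.0325 -0.0173] F [-0.5 -0.7 -0.3] w 0.607 q6 1.01
shift [ 0.0005 -0.0032 -0.0014] norm 0.0035 turn 0.0038
```

View pics/s26.png

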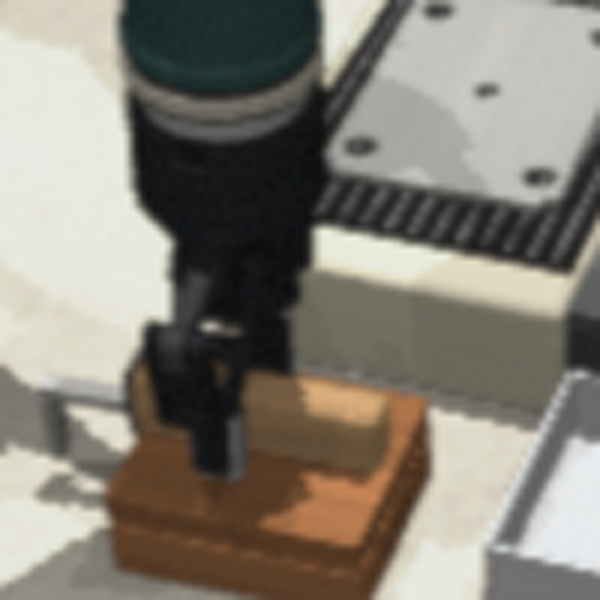

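The scraper lies upright on the case, released. I'll rise straight up and clear the view.

Emit:
servo_tool:
  moves:
    - [100,[0,0,-0.01],0]
    - [100,[0,0,-0.03],0]
    - [100,[0,0,-0.035],0]
    - [100,[0,0,-0.035],0]
    - [100,[0,0.02,-0.01],0]
    - [100,[0,0.04,0],0]
    - [100,[0,0.04,0],0]
    - [100,[0,0.04,0],0]

```text
time: 36.0
tool_pos: [0.4146, -0.3543, 0.2039]
tcp_rot: [3.127, 0.102, -0.057]
wrist_force: [0.8, 0.7, 0.6]
width: 0.609
```

Emit:
servo_tool:
  moves:
    - [100,[0,0.04,0],0]
    - [100,[0,0.04,0],0]
    - [100,[0,0.04,0],0]
    - [100,[0,0.04,0],0]
    - [100,[0,0.03,0],0]
    - [100,[0,0.01,0],0]
    - [100,[0,0,0],0]
    - [100,[0,0,0],0]

```text
time: 36.67
tool_pos: [0.4261, -0.572, 0.2126]
tcp_rot: [3.12, 0.092, -0.05]
wrist_force: [-0.0, 1.2, 0.1]
width: 0.609
```

```bash
python3 -c "
from h import *
t=snap('top',25);crop(t,190,130,410,310,3.6,'t25',1.4);s=snap('scene',25);crop(s,180,150,340,310,3.7,'s27',1.)"
```

```text
(no output)
```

View pics/t25.png

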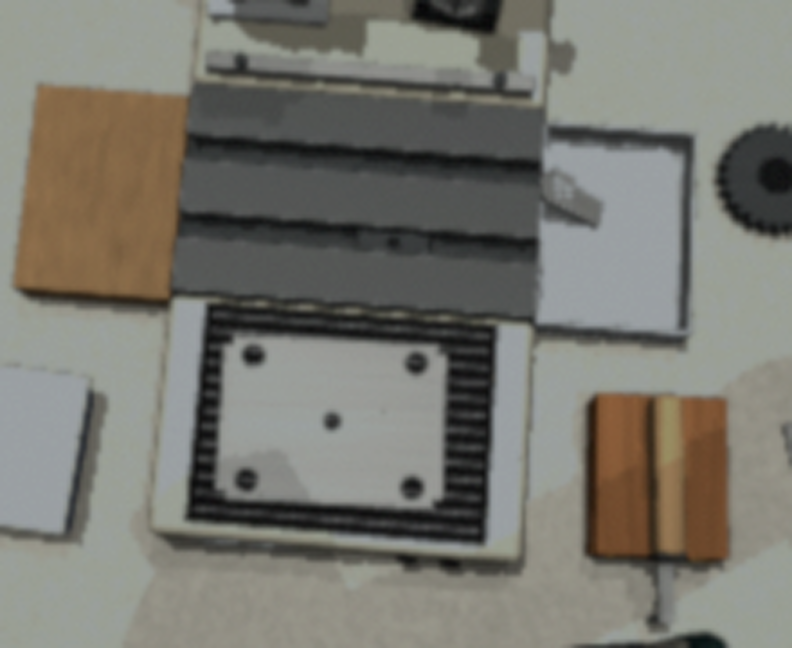

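View pics/s27.png

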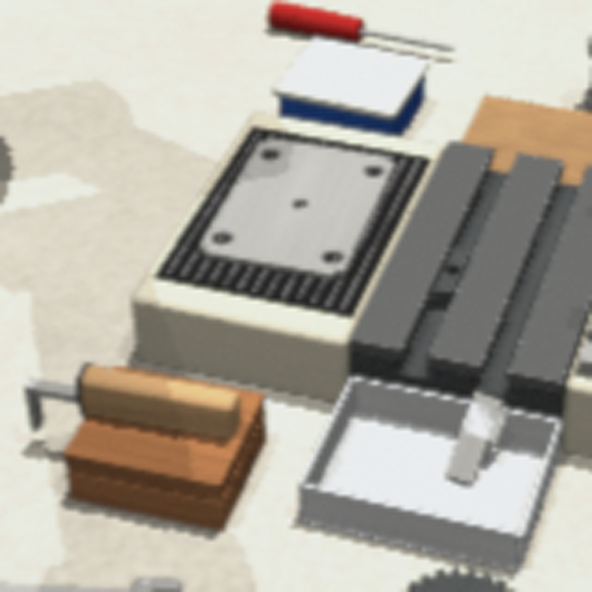

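```bash
python3 -c "
from h import *
t=load('top',25)
f=lambda L:np.array([[190+a/3.6,130+b/3.6] for a,b in L])
h=ray(t,f([(253,355),(416,363),(411,488),(246,480),(332,421)]),.0685);print('blank',h[:4].mean(0).round(4))
e=h[1]-h[0];e2=h[2]-h[3];e3=h[0]-h[3];e4=h[1]-h[2]
print([np.degrees(np.arctan2(v[0],-v[1])).round(2) for v in(e,e2)],[np.degrees(np.arctan2(v[1],v[0])).round(2) for v in(e3,e4)])
print('mat',ray(t,f([(208,305),(496,326),(483,542),(187,520)]),.0635).mean(0).round(4))
c=ray(t,f([(592,394),(729,397),(727,557),(588,556)]),.045).mean(0);hd=ray(t,f([(668,396),(670,556)]),.077);print('case',c.round(4),'handle',hd.mean(0).round(4))
C=cloud(t);m=C[...,2]
P=C[130+400//4:130+150,365:385].reshape(-1,3)
u,v=int(190+669/3.6),int(130+480/3.6);print('handle top z',np.median(C[v-10:v+10,u-1:u+2,2]))
print('offcut ends',ray(t,f([(549,185)]),.04),ray(t,f([(597,212)]),.012))
print(proj(t,[[.55,-.03,.06]]))
"
```

```text
blank [0.4281 0.0038 0.0685]
[np.float64(1.82), np.float64(1.91)] [np.float64(1.96), np.float64(1.56)]
mat [ 0.4291 -0.0042  0.0635]
case [ 0.4128 -0.2207  0.045 ] handle [ 0.4093 -0.2203  0.077 ]
handle top z 0.07822668844364046
offcut ends [[ 0.61320444 -0.13713063  0.04      ]] [[ 0.60437589 -0.17668394  0.012     ]]
[[299.42403067 200.02983691]]
```

All the checks pass: the blank, scraper and offcut are each within their limits and at rest. The arm is clear, so I'm handing in.

```bash
python3 -c "
from workcell import bot
print(bot.finish_job())"
```

```text
the job is handed in; nothing more can be done
None
```

I handed the job in at about 37 s of the 67 s allowed. My last pictures showed every item inside its limits; no verdict was reported.

- **Blank:** it lies on the mat about 1 mm (x) and 8 mm (y) off centre, turned about 1.7° from square. The first pull, with the fingertips spread, slipped and turned the blank. I finished with closed fingertips and several corrective pulls.
- **Offcut:** I pushed it along the rear slot with the scraper and out into the tray. It isn't lying flat; one end leans on the tray's inner wall. Its centre is at about z = 25 mm, under the 34 mm limit and inside the walls, but its upper end is slightly above the rim.
- **Scraper:** it is back upright on the wooden case, handle centre within 4 mm of the case's middle, with the gripper open and clear of everything.
- **Bystanders:** in the pictures the T-nut stayed in the front slot and I saw nothing else disturbed. I did not measure their positions at the end.

Besides the task itself, I pushed the closed fingers against the inside walls of the fixed tray, to undo a tilt the tool picked up while pressing. The wrist reading peaked at about 45 N against the 120 N limit. The 40 N limit applies to the arm and gripper body, not the fingers.

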